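# Pack up the hardware jars and pin the carrier's hold-down bar

## Task

Pack up the bench: stand every orange-lidded hardware jar upright in a cell of the carrier crate, one to a cell (one is already packed and stays put), and lay the cork sanding block flat on its outline in the middle of the black tool mat. Once the jars are in, swing the hold-down bar shut over them and lock it with the red-handled pin from the wooden rest: put the pin down through the slot in the steel keeper plate, feel along the slot for the hidden hole below, and push the pin fully home. Leave the other things on the bench where they are.

Things in the scene. Friction and masses are not known exactly. Their poses are not given: they have to be found in the camera images.
- crate: jar carrier, a divided plywood crate fixed on the bench. Origin: centre of its underside; y along its length to the hinge post, -y to the lock post, x across, z up. Box 182 (x) x 270 (y) mm, walls 62 mm and dividers 54 mm high. Six cells 82 mm square, centred at x = -44 and 44 mm, y = -88, 0 and 88 mm in this frame; their floor is 6 mm above the bench
- bar (a joint): wooden hold-down bar, swings level about an upright bolt: 0 = shut along the crate's middle, on its stop; grows to 1.95 rad as it swings out over the crate's +x side (anticlockwise from above). Stays where left (friction 0.2 N m). 56 mm wide, underside 138, top 150 mm above the bench, 420 mm long from the bolt; the last 100 mm is a steel fork, two prongs 28 mm apart
- pivot (a point): axis of the bar's bolt on the hinge post (56 x 78 mm, 136 mm high, beyond the crate's +y wall), 150 mm above the bench; axes as the crate's
- knob (a point): black round upright knob on the bar's midline, 130 mm from the bolt: 26 mm in diameter, 42 mm tall above the bar's top, fixed to the bar. This point is on its axis, 22 mm above the bar's top (172 mm above the bench)
- slot (a point): middle of the slot in the keeper's steel plate, on its upper face 160 mm above the bench, on the lock post (68 x 112 mm, beyond the crate's -y wall). Slot 48 mm along the crate's y, 16 mm wide, hidden inside by two soft black rubber lips that do not resist the pin. Plate 6 mm thick; below it a space for the bar's fork, whose prongs pass either side of the pin. Axes as the crate's
- face (a point): point below the slot's middle on the flat wooden face 26 mm below the plate's top, out of sight. It has one round hole 15 mm wide, 47 mm deep, on the slot's midline, anywhere within 14 mm of the slot's middle to either side along the slot, different each time: feel for it with the pin tip
- pin_grip (a point): locking pin: centre of its red block handle, 22 (x) x 40 (y) x 40 (z) mm. Below the handle a collar 28 mm in diameter, 5 mm high, then a round steel shank 12 mm in diameter with a bevelled tip; 110 mm long in all, 0.1 kg; z up the pin, this point 90 mm above the tip. Fully home, the collar rests on the keeper plate
- pin_tip (a point): tip of the pin, 65 mm below the collar's underside; axes as the handle's
- rest: drilled wooden block, 50 x 90 mm and 55 mm high, fixed, in which the pin stands upright at the start, its tip 10 mm above the bench (45 mm down the hole); origin at the centre of its underside
- block_c (a point): cork sanding block lying flat on the bench, 60 (x) x 110 (y) x 38 (z) mm, about 0.12 kg; this point is its centre, half-way up
- mat: black rubber tool mat with a grey painted outline in its middle where the sanding block lives; 110 (x) x 140 (y) mm, 3 mm thick, fixed on the bench; origin at the centre of its underside
- jar0_c (a point): hardware jar: clear plastic with an orange lid, a plain upright cylinder 58 mm in diameter and 115 mm tall, 0.25 kg; this point is its centre, half-way up, z up its axis. Stands on the bench, or is absent
- jar1_c (a point): hardware jar: clear plastic with an orange lid, a plain upright cylinder 58 mm in diameter and 115 mm tall, 0.25 kg; this point is its centre, half-way up, z up its axis. Stands on the bench, or is absent
- jar2_c (a point): hardware jar: clear plastic with an orange lid, a plain upright cylinder 58 mm in diameter and 115 mm tall, 0.25 kg; this point is its centre, half-way up, z up its axis. Stands on the bench, or is absent
- jar3_c (a point): hardware jar: clear plastic with an orange lid, a plain upright cylinder 58 mm in diameter and 115 mm tall, 0.25 kg; this point is its centre, half-way up, z up its axis. Stands on the bench, or is absent
- jar4_c (a point): hardware jar: clear plastic with an orange lid, a plain upright cylinder 58 mm in diameter and 115 mm tall, 0.25 kg; this point is its centre, half-way up, z up its axis. Stands on the bench, or is absent
- packed0_c (a point): hardware jar: clear plastic with an orange lid, a plain upright cylinder 58 mm in diameter and 115 mm tall, 0.25 kg; this point is its centre, half-way up, z up its axis. Already packed in a cell of the crate, or absent
- packed1_c (a point): hardware jar: clear plastic with an orange lid, a plain upright cylinder 58 mm in diameter and 115 mm tall, 0.25 kg; this point is its centre, half-way up, z up its axis. Already packed in a cell of the crate, or absent
- packed2_c (a point): hardware jar: clear plastic with an orange lid, a plain upright cylinder 58 mm in diameter and 115 mm tall, 0.25 kg; this point is its centre, half-way up, z up its axis. Already packed in a cell of the crate, or absent
- spraycan: red spray can, 65 mm across, 145 mm tall, not part of the job; origin at the centre of its underside
- tape: yellow roll of tape lying flat, 100 mm across, 24 mm high, not part of the job; origin at the centre of its underside
- glue: white glue bottle with a yellow label and red nozzle, 58 mm across, 138 mm tall, not part of the job; origin at the centre of its underside
- brush: flat paint brush lying on the bench, 180 mm long, not part of the job; origin at the centre of its underside
- clamp: small bar clamp with green jaws lying flat, 190 mm long, 24 mm high, not part of the job; origin at the centre of its underside
Things that resemble listed ones, but are neither listed nor needed, are in the scene too. Leave any purple look-alike of the part that bears block_c alone.

How it is judged:
By the outcome, as a careful person would: the job done as asked, in the order asked, and still so for the second after the job is handed in, with the robot touching nothing.
Of jar0, jar1, jar2, jar3, jar4 only 3 to 5 are there at a start; the rules pass over those that are not, and their reading is None.
Of packed0, packed1, packed2 only 1 to 1 are there at a start; the rules pass over those that are not, and their reading is None.
At some moment in a run one of block may be knocked a few centimetres aside while the robot is not near it.
It also fails if it takes over 210 s, if anything falls off the work surface, if the arm or the gripper's body presses on something with over 40 N, if the wrist force passes 120 N, or if a joint passes its speed limit or range.

## Robot

A 7-joint arm with a two-finger parallel gripper is mounted at the origin on the work surface. World frame = base frame: x ahead of the robot, y to its left, z up, the work surface at z = 0. Lengths are in m, angles in rad, forces in N, time in s.
With the tool pointing down it reaches from about 0.4 to 0.925 m from the base axis. Payload 4.1 kg.
Tool frame: the origin (TCP) lies on the centre line of the jaws, within the pads' length; the fingertips stand 8 mm ahead of it and the grasp point (between the pads) lies 11 mm behind it; z points along the fingers, y is the line along which they close (so a half turn about z gives the same grasp; the last joint's range is limited). The gripper opens to 85 mm and grips with 20 to 120 N. Pads are 22 mm wide; open, the fingers measure 114 mm over their backs; the gripper's body (76 mm by 85 mm) begins 54 mm behind the grasp point. The pads swing forward as they close: fully open they stand 13 mm farther back than shut.
Start: joints at [-1.255, 0.398, 0.045, 1.537, -0.019, 1.207, -0.051], TCP at [0.262, 0.595, 0.239] pointing down, gripper open.
Joint ranges: [-2.82, 2.82], [-0.49, 2.23], [-1.37, 1.46], [0, 2.46], [-1.36, 4.5], [0.23, 2], [-2.94, 2.94]. Speed limits (rad/s): [2.57, 2.57, 3.14, 3.14, 3.14, 3.14, 3.14].

## Interface

Orientations are given as a unit quaternion [x, y, z, w].
In Python, from bench import arm, viewer gives the robot as it stands.
- The arm moves only by the shell command python3 -m pendant 'ROWS' [OPENING] [FORCE]. ROWS is JSON, a list of rows, each an object with "offset": the shift along the tool's x, y, z in cm, a list of three; "spin": the turn about the tool's z in degrees. In form: [{"offset": [tx, ty, tz], "spin": spin}, ...]. A call has 1 to 10 rows; each row is the pose to reach, as a shift and turn from the pose commanded when the call began, along the tool's axes at that moment; what a row does not reach only later rows make up. A row lasts 1/12 s, in which the tool goes at most 41.7 mm and 7.16 degrees, less where a joint would pass 70% of its speed; a pose out of reach is approached as far as the arm can. A call with a gripper value outside its range is refused whole. OPENING is the finger opening in cm, from 0 to 8.54, set as the call begins (- or left out, the last holds). The fingers move at their own pace and stop on an object; FORCE is the grip in N (left out, the last holds). Time passes only in rows, so rows that repeat a pose let the fingers close. It gives the time, the measured TCP pose, the force, the opening and the grip force at its end, in the units of the state.
- arm.sense(): the state, without advancing time (a new reading comes with each control period).
- viewer.capture(name): name is "side" or "top" or "wrist"; returns a dict with "frame" (420x560x3 uint8, blue, green, red), "vertical_fov" (degrees; the focal length in pixels is half the picture's height over the tangent of half this angle, whatever the lens; pixels are square), "cx", "cy" (the principal point, pixels), "eye" and "attitude" of the camera in the world; the wrist camera has in their place "hand_eye" (4x4, takes a point from camera to tool coordinates, whose origin is the TCP and whose axes are the flange's). Camera axes: x right, y up, looking along -z (the intrinsics and any distortion apply to the point x, -y, -z); pixel columns grow to the right and rows downward; lengths in m; the calibration is good to about 2 mm. A picture is of the moment at which its call begins: read the wrist's pose just before it. There is no depth.
- arm.job_done(): hands the job in; it is judged then, once.
Trained networks look in the newest picture that a camera, given by its name, has taken for a name from the list of things; names that differ only in an ending like _2 or _b are one class to them, and where a whole thing is asked for, a point or a joint stands for the part that bears it (a point fixed in the world has none). Each returns a list of dicts, best first, with "conf" (0 to 1); they miss things now and then, are a little off and sometimes report something else, mostly with a low value. They report only what shows in the picture. A call takes as long as a camera call. They do not tell look-alikes from the thing itself.
- viewer.regions_of(camera, target): "pixels" (420x560 bool, what is visible of it) and "position" ([column, row] in pixels, amid what is visible of it).
The state is a dict: "time_s": time; "qpos": joint angles; "qvel": joint speeds; "joint_efforts": joint torques, N m; "ee_pos": TCP position; "eef_rot": TCP orientation; "force": force on the tool from outside, world axes, zero at the start; "ft_torque": the same for the moment, N m; "grip_width": finger opening in m; "gripper_force": force on a finger pad.
Only numpy, scipy, OpenCV 4.12 (cv2) and the standard library are available. Lean on these libraries where they do the work, as an engineer would, in place of code of your own. Each camera call takes 0.05 s, during which the arm holds its last target. There are 200 camera calls.

## Working session

There is one attempt and no reset: what is moved stays moved. The work goes in short steps, Python scripts to look and compute and a shell command to move; the robot and the scene stay as the last step left them, time stands still between calls to the robot, and variables do not carry over. Pictures are saved under pics/ and viewed, at most 16 in all, crops included, and the job is handed in when it is done.

```bash
ls; mkdir -p pics; python3 - <<'E'
from bench import arm, viewer
import cv2,numpy as np
s=arm.sense()
for k in s: print(k,s[k])
for n in ("side","top"):
    c=viewer.capture(n); cv2.imwrite(f"pics/{n}0.png",c["frame"])
    print({k:v for k,v in c.items() if k!="frame"})
c=viewer.capture("wrist");cv2.imwrite("pics/wrist0.png",c["frame"]);print({k:v for k,v in c.items() if k!="frame"})
E
```

```text
pics
time_s 0.0
qpos [-1.2550104   0.39924369  0.04503997  1.53788884 -0.01870732  1.20694321
 -0.05067677]
qvel [ 1.44894139e-04 -8.99559071e-04 -1.36000117e-04 -2.84962295e-04
  2.33156526e-04 -1.56561110e-03 -7.84551096e-05]
joint_efforts [ 4.54937126e-04 -4.75126362e+01  1.36502087e+00 -2.54221272e+01
  1.15861720e-02  9.56082658e-03  1.25766610e-05]
ee_pos [0.26167027 0.59430485 0.23822627]
eef_rot [ 2.05847221e-01  9.78583599e-01 -1.02061677e-03 -1.43851624e-04]
force [-0.38510947 -0.76933025 -0.35561421]
ft_torque [-0.01383313 -0.01166763 -0.00359052]
gripper_force 0.0
grip_width 0.08524410737264894
{'vertical_fov': 53.19151621794715, 'cx': 275.279799216654, 'cy': 208.1191911409834, 'eye': array([ 0.07384891, -0.78831506,  0.7244887 ]), 'attitude': array([ 0.47206834, -0.1116684 , -0.22488762,  0.84504864])}
{'vertical_fov': 44.443188444661104, 'cx': 274.410893720322, 'cy': 207.15314406634002, 'eye': array([0.29892258, 0.01305032, 1.830699  ]), 'attitude': array([-0.04094122,  0.04159281,  0.70869256, -0.70309936])}
{'vertical_fov': 70.49938704294414, 'cx': 279.00878792573695, 'cy': 210.21430619790127, 'hand_eye': array([[ 9.56224137e-04,  9.58809234e-01,  2.84049183e-01,
         7.26402350e-02],
       [ 9.99999498e-01, -8.31681275e-04, -5.59058008e-04,
        -5.69816200e-04],
       [-2.99791594e-04,  2.84049575e-01, -9.58809548e-01,
        -1.35024493e-01],
       [ 0.00000000e+00,  0.00000000e+00,  0.00000000e+00,
         1.00000000e+00]])}
```

View pics/top0.png

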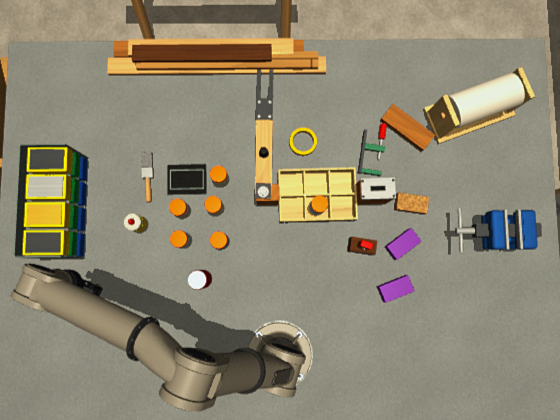

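View pics/side0.png

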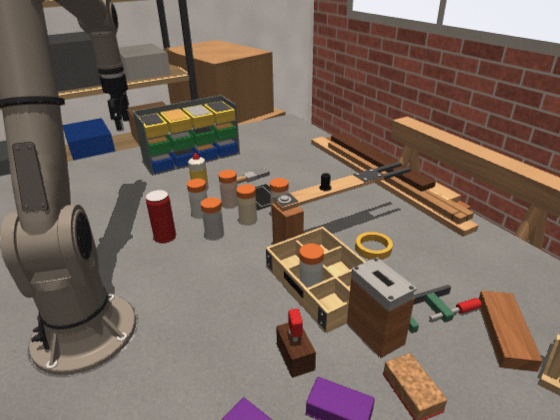

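The top view (up = +x, left = +y) shows the crate centred near (318,195), with the packed jar at (320,204). The loose orange jars are at (219,174), (178,207), (213,204), (179,239) and (219,240). The cork block is at (412,203), with purple look-alikes at (404,243) and (396,288) and plain wood at (407,127). The pin in its rest is at (366,245), the mat at (187,178), and the bar is open with its knob at (264,152). In the side view the red-handled tool at (470,307) is a decoy for the pin; the real pin stands in the rest at (295,325).

```bash
cat > h.py <<'E'
from bench import arm, viewer
import cv2, numpy as np
from scipy.spatial.transform import Rotation as R
from scipy.optimize import least_squares
def shot(n):
    s=arm.sense(); c=viewer.capture(n); h,w=c["frame"].shape[:2]
    c["f"]=h/2/np.tan(np.radians(c["vertical_fov"])/2)
    if n=="wrist":
        T=np.eye(4);T[:3,:3]=R.from_quat(s["eef_rot"]).as_matrix();T[:3,3]=s["ee_pos"];M=T@c["hand_eye"]
        c["R"],c["t"]=M[:3,:3],M[:3,3]
    else: c["R"],c["t"]=R.from_quat(c["attitude"]).as_matrix(),np.array(c["eye"])
    return c
def proj(c,p):
    q=(np.atleast_2d(p)-c["t"])@c["R"]
    return np.c_[c["cx"]+c["f"]*q[:,0]/-q[:,2], c["cy"]-c["f"]*q[:,1]/-q[:,2]]
def ray(c,uv):
    uv=np.atleast_2d(uv); d=np.c_[(uv[:,0]-c["cx"])/c["f"],-(uv[:,1]-c["cy"])/c["f"],-np.ones(len(uv))]
    return d@c["R"].T
def atz(c,uv,z):
    d=ray(c,uv); return c["t"]+d*((z-c["t"][2])/d[:,2])[:,None]
def lids(c,z=.115):
    "orange lid blobs: centres on plane z"
    hsv=cv2.cvtColor(c["frame"],cv2.COLOR_BGR2HSV)
    m=cv2.inRange(hsv,(4,190,150),(13,255,255)); n,l,st,ce=cv2.connectedComponentsWithStats(m)
    return [(ce[i].round(1),st[i,4],atz(c,ce[i],z)[0].round(4)) for i in range(1,n) if st[i,4]>60]
def go(p,closing=None,spinmax=90):
    "tool offset in cm + spin so that TCP at p, closing line at world angle (deg)"
    s=arm.sense(); M=R.from_quat(s["eef_rot"]).as_matrix()
    o=M.T@(np.array(p)-s["ee_pos"])*100; sp=None
    if closing is not None:
        a=np.radians(closing); v=M.T@[np.cos(a),np.sin(a),0]
        sp=(np.degrees(np.arctan2(-v[0],v[1]))+90)%180-90
    return o.round(2),sp
def st():
    s=arm.sense(); print("t",round(s["time_s"],2),"tcp",s["ee_pos"].round(4),"F",np.round(s["force"],1),"w",round(s["grip_width"],4),"gf",round(s["gripper_force"],1),"q7",round(s["qpos"][6],2))
    return s
E
python3 - <<'E'
from h import *
c=shot("top")
for l in lids(c): print("lid",*l)
for t in ["crate","bar","knob","slot","pivot","rest","pin_grip","block_c","mat","jar0_c","packed0_c","spraycan","glue","tape"]:
    r=viewer.regions_of("top",t)
    for d in r[:6]:
        if d["conf"]<.2: continue
        ys,xs=np.nonzero(d["pixels"]); re=cv2.minAreaRect(np.c_[xs,ys].astype(np.float32))
        print(t,round(d["conf"],2),np.round(d["position"],1),len(xs),"rect",np.round(re[0],1),np.round(re[1],1),round(re[2],1))
E
```

```text
crate 0.84 [304.9 187.6] 6883 rect [297.8 166.9] [185.3 108.2] 41.5
knob 0.55 [264.8 139.9] 1911 rect [263.7 134. ] [ 16.7 128.2] 1.0
slot 0.65 [305.1 185.5] 7001 rect [297.2 166.7] [186.  109.3] 41.8
pivot 0.87 [305.6 187.5] 7186 rect [297.7 166.7] [188.3 110. ] 41.8
pivot 0.52 [262.7 140.7] 1936 rect [263.3 134.5] [ 17.5 129.2] 0.6
rest 0.89 [357.9 245.2] 354 rect [362.  245.6] [28.4 15.6] 8.1
pin_grip 0.43 [363.7 245.5] 111 rect [365.8 245.2] [14.3  8.7] 14.0
pin_grip 0.37 [313.2 141.4] 263 rect [303. 142.] [26. 26.] 90.0
block_c 0.6 [399.4 245.3] 574 rect [402.2 243.4] [18.3 33.3] 51.3
jar0_c 0.67 [213.8 205.9] 283 rect [214.5 205.5] [21.2 15.6] 45.0
jar0_c 0.51 [180.5 240. ] 247 rect [181.  239.5] [15. 18.] 90.0
jar0_c 0.31 [264.7 138.4] 1878 rect [263.3 134. ] [ 17.7 128.3] 1.2
spraycan 0.59 [197.6 279.1] 414 rect [199.5 279.5] [21. 23.] 90.0
spraycan 0.55 [223.1 176.8] 334 rect [219.1 176.2] [22.8 17. ] 63.4
glue 0.7 [136.5 222.8] 349 rect [136.1 223.2] [23.7 16.8] 18.4
tape 0.6 [307.3 150.5] 203 rect [302.5 141.5] [25. 25.] 90.0
```

```bash
python3 - <<'E'
from h import *
c=shot("top"); hsv=cv2.cvtColor(c["frame"],cv2.COLOR_BGR2HSV)
for u,v in [(219,174),(178,207),(320,204),(412,203),(264,165),(340,200)]: print(hsv[v,u])
m=cv2.inRange(hsv,(5,200,200),(12,255,255)); n,l,s,ce=cv2.connectedComponentsWithStats(m)
for i in range(1,n):
    if s[i,4]>60: print(ce[i].round(1),s[i,4],atz(c,ce[i],.115)[0].round(4))
# two view crate corners rough
P=lambda n,uv,z: print(n,atz(c,uv,z)[0].round(3))
for uv in [(278,169),(357,168),(357,220),(279,222)]: P("cratecorner",uv,.062)
P("knob",(264,152),.190);P("pivot",(263,191),.15);P("slot",(377,187),.16)
P("rest",(362,245.6),.055);P("pin",(366,245),.12);P("block",(412,203),.038)
for uv in [(168,165),(206,165),(206,193),(168,193)]: P("mat",uv,.003)
P("purple",(404,243),.038);P("can",(199.5,279.5),.145);P("glue",(134,222),.13);P("tape",(303,142),.02)
E
```

```text
[ 17 243 238]
[ 17 244 237]
[ 18 240 238]
[ 16 176 184]
[ 22 143 237]
[ 26 124 237]
cratecorner [ 0.641 -0.003  0.062]
cratecorner [ 0.642 -0.279  0.062]
cratecorner [ 0.459 -0.274  0.062]
cratecorner [ 0.455 -0.005  0.062]
knob [0.672 0.043 0.19 ]
pivot [0.55  0.048 0.15 ]
slot [ 0.559 -0.327  0.16 ]
rest [ 0.371 -0.29   0.055]
pin [ 0.371 -0.293  0.12 ]
block [ 0.52  -0.473  0.038]
mat [0.67  0.394 0.003]
mat [0.669 0.257 0.003]
mat [0.566 0.256 0.003]
mat [0.568 0.392 0.003]
purple [ 0.38  -0.44   0.038]
can [0.262 0.256 0.145]
glue [0.453 0.477 0.13 ]
tape [ 0.747 -0.094  0.02 ]
```

```bash
python3 - <<'E'
from h import *
c=shot("top"); g=c["frame"][150:270,270:450]; cv2.imwrite("pics/topcrop.png",cv2.resize(g,None,fx=4.4,fy=4.4,interpolation=cv2.INTER_CUBIC))
E
```

```text
(no output)
```

View pics/topcrop.png

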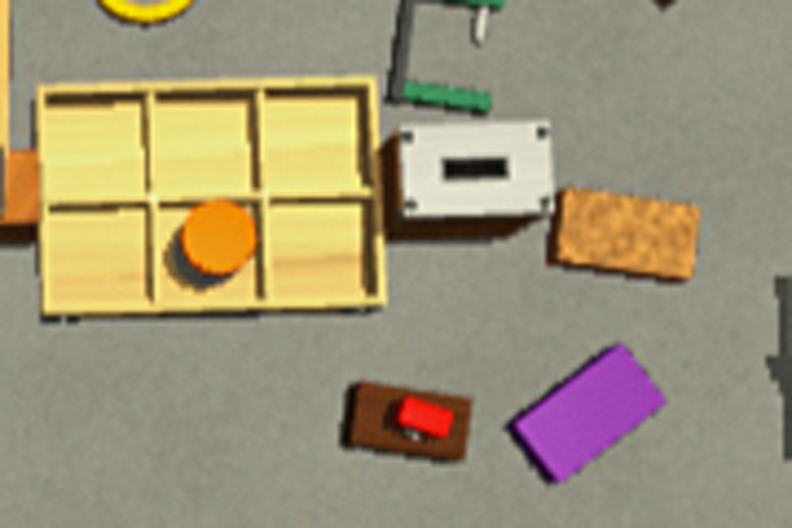

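The crop shows the cork block (speckled) at crop (628,235), distinct from the purple one at (588,415). The red pin handle is on the rest at (425,415), the slot is at (475,168), and five cells are free around the packed jar.

```bash
sed -i 's/(4,190,150),(13,255,255)/(14,215,120),(21,255,255)/' h.py; python3 - <<'E'
from h import *
c=shot("top")
for l in lids(c): print("lid",*l)
st()
print(go((.52,.27,.30),90))
E
```

```text
lid [217.7 173.5] 198 [0.6165 0.2016 0.115 ]
lid [212.5 203.9] 203 [0.5128 0.2187 0.115 ]
lid [319.4 203.4] 212 [ 0.5118 -0.1409  0.115 ]
lid [177.1 206.7] 199 [0.5043 0.3375 0.115 ]
lid [178.2 238.4] 207 [0.3976 0.3326 0.115 ]
lid [218.1 239.6] 208 [0.3926 0.1993 0.115 ]
t 1.05 tcp [0.2619 0.5949 0.2394] F [0.8 0.4 0.4] w 0.0856 gf 0.0 q7 -0.05
(array([-36.71, -19.34,  -6.06]), np.float64(-23.758135117762365))
```

```bash
python3 -m pendant '[{"offset":[-10,-5,-6],"spin":-6},{"offset":[-20,-10,-6],"spin":-12},{"offset":[-36.7,-19.3,-6],"spin":-23.8},{"offset":[-36.7,-19.3,-6],"spin":-23.8},{"offset":[-36.7,-19.3,-6],"spin":-23.8},{"offset":[-36.7,-19.3,-6],"spin":-23.8},{"offset":[-36.7,-19.3,-6],"spin":-23.8},{"offset":[-36.7,-19.3,-6],"spin":-23.8},{"offset":[-36.7,-19.3,-6],"spin":-23.8},{"offset":[-36.7,-19.3,-6],"spin":-23.8}]' 8.5 40
python3 -m pendant '[{"offset":[0,0,0],"spin":0},{"offset":[0,0,0],"spin":0},{"offset":[0,0,0],"spin":0},{"offset":[0,0,0],"spin":0}]'
python3 - <<'E'
from h import *
st(); c=shot("wrist"); cv2.imwrite("pics/w1.png",c["frame"])
for l in lids(c): print("lid",*l)
E
```

```text
time_s: 1.88
ee_pos: [0.5173, 0.2733, 0.2994]
eef_rot: [-0.0, 1.0, 0.0, 0.0]
force: [0.2, 1.6, 0.1]
grip_width: 0.0851
gripper_force: 0.0
time_s: 2.22
ee_pos: [0.5153, 0.2767, 0.2986]
eef_rot: [-0.002, 1.0, 0.0, -0.0]
force: [-1.1, 0.9, 0.2]
grip_width: 0.0848
gripper_force: 0.0
t 2.22 tcp [0.5153 0.2767 0.2986] F [-1.1  0.9  0.2] w 0.0848 gf 0.0 q7 1.05
lid [184.1  69.6] 543 [0.3933 0.183  0.115 ]
lid [349.3  68.4] 563 [0.3915 0.3451 0.115 ]
lid [354.9 172.1] 137 [0.4936 0.3583 0.115 ]
lid [220.5 198.4] 628 [0.5234 0.2121 0.115 ]
lid [216.7 273.8] 1485 [0.6162 0.2028 0.115 ]
```

View pics/w1.png

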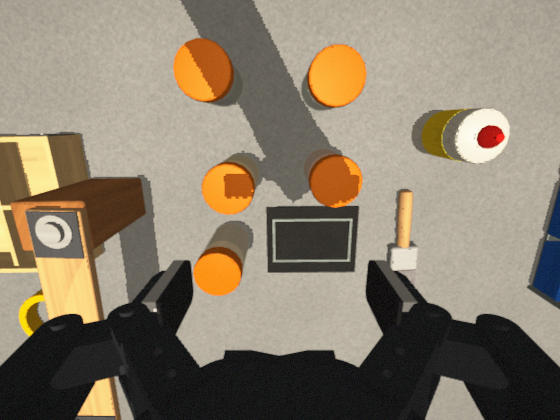

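The wrist view shows jars at (203,70), (337,75), (228,188), (335,180) and (218,270), the mat at (312,240), and part of the lids in the arm's shadow. I'll widen the mask to include the shadowed parts.

```bash
sed -i 's/(14,215,120),(21,255,255)/(8,215,70),(21,255,255)/' h.py
cat >> h.py <<'E'
def fitlids(c,z=.115):
    out=[]
    hsv=cv2.cvtColor(c["frame"],cv2.COLOR_BGR2HSV); m=cv2.morphologyEx(cv2.inRange(hsv,(5,190,50),(22,255,255)),cv2.MORPH_OPEN,np.ones((5,5)))
    for k in cv2.findContours(m,cv2.RETR_EXTERNAL,cv2.CHAIN_APPROX_NONE)[0]:
        if cv2.contourArea(k)<100: continue
        q=atz(c,cv2.convexHull(k)[:,0].astype(float),z)[:,:2].astype(np.float32); (x,y),r=cv2.minEnclosingCircle(q)
        out.append((round(x,4),round(y,4),round(r,4)))
    return out
E
python3 - <<'E'
from h import *
st(); c=shot("wrist")
for l in fitlids(c): print(l)
h=cv2.cvtColor(c["frame"],cv2.COLOR_BGR2HSV)
for uv in [(210,90),(340,165),(230,190)]: print(h[uv[1],uv[0]])
# mat
g=h[...,2]<60
for uv in [(267,207),(358,207),(356,271),(268,273)]: print("mat",atz(c,uv,.003)[0].round(4))
E
```

```text
t 2.27 tcp [0.5152 0.2769 0.2985] F [-0.3  0.3  0.3] w 0.0846 gf 0.0 q7 1.05
(0.6782, -0.0302, 0.0196)
(0.6125, 0.2036, 0.032)
(0.5115, 0.2206, 0.0296)
(0.5042, 0.3363, 0.0298)
(0.3987, 0.3323, 0.029)
(0.3944, 0.202, 0.0295)
[ 18 201 253]
[ 12 222 186]
[ 13 238 178]
mat [0.5648 0.259  0.003 ]
mat [0.5641 0.3961 0.003 ]
mat [0.6711 0.4015 0.003 ]
mat [0.6753 0.2599 0.003 ]
```

```bash
python3 -m pendant '[{"offset":[-10,-7.4,5],"spin":90},{"offset":[-10,-7.4,5],"spin":90},{"offset":[-10,-7.4,5],"spin":90},{"offset":[-10,-7.4,5],"spin":90},{"offset":[-10,-7.4,5],"spin":90},{"offset":[-10,-7.4,5],"spin":90},{"offset":[-10,-7.4,5],"spin":90},{"offset":[-10,-7.4,5],"spin":90},{"offset":[-10,-7.4,5],"spin":90},{"offset":[-10,-7.4,5],"spin":90}]' 8.5 40
python3 -m pendant '[{"offset":[0,0,0],"spin":21},{"offset":[0,0,0],"spin":21},{"offset":[0,0,0],"spin":21},{"offset":[0,0,0],"spin":21},{"offset":[0,0,0],"spin":21}]'
python3 - <<'E'
from h import *
st();print(go((.6145,.2025,.085),0)); c=shot("wrist"); cv2.imwrite("pics/w2.png",c["frame"])
for l in fitlids(c): print(l)
E
```

```text
time_s: 3.15
ee_pos: [0.6158, 0.2027, 0.2485]
eef_rot: [0.586, 0.81, -0.0, -0.0]
force: [-0.5, -0.2, 0.7]
grip_width: 0.0851
gripper_force: 0.0
time_s: 3.57
ee_pos: [0.6159, 0.2024, 0.2485]
eef_rot: [0.721, 0.693, -0.0, -0.0]
force: [-0.1, -1.0, -0.5]
grip_width: 0.0851
gripper_force: 0.0
t 3.57 tcp [0.6159 0.2024 0.2485] F [-0.1 -1.  -0.5] w 0.0851 gf 0.0 q7 -0.24
(array([-0.  , -0.14, 16.35]), np.float64(-2.291294867514438))
(0.4008, 0.2017, 0.0347)
(0.6177, 0.2042, 0.0291)
(0.5166, 0.2212, 0.0308)
(0.4081, 0.3305, 0.0311)
(0.5079, 0.3367, 0.0312)
```

```bash
python3 -m pendant '[{"offset":[0,0,4],"spin":-2.3},{"offset":[0,0,8],"spin":-2.3},{"offset":[0,0,12],"spin":-2.3},{"offset":[0.1,0,15],"spin":-2.3},{"offset":[0.1,0,16.4],"spin":-2.3},{"offset":[0.1,0,16.4],"spin":-2.3},{"offset":[0.1,0,16.4],"spin":-2.3}]'
python3 -m pendant '[{"offset":[0,0,0],"spin":0},{"offset":[0,0,0],"spin":0},{"offset":[0,0,0],"spin":0},{"offset":[0,0,0],"spin":0},{"offset":[0,0,0],"spin":0},{"offset":[0,0,0],"spin":0}]' 4.5 40
python3 - <<'E'
from h import *
st()
E
```

```text
time_s: 4.2
ee_pos: [0.617, 0.2023, 0.0853]
eef_rot: [0.708, 0.706, 0.0, 0.0]
force: [-0.2, -0.1, 0.0]
grip_width: 0.0851
gripper_force: 0.0
time_s: 4.7
ee_pos: [0.6182, 0.2026, 0.0875]
eef_rot: [0.709, 0.705, 0.002, 0.001]
force: [-1.0, -0.3, 6.9]
grip_width: 0.0571
gripper_force: 43.1
t 4.7 tcp [0.6182 0.2026 0.0875] F [-1.  -0.3  6.9] w 0.0571 gf 43.1 q7 -0.14
```

```bash
python3 -m pendant '[{"offset":[0,0,-4],"spin":0},{"offset":[0,0,-8],"spin":0},{"offset":[0,0,-12],"spin":0},{"offset":[0,0,-16],"spin":0},{"offset":[0,0,-20],"spin":0},{"offset":[-4,-1,-20],"spin":0},{"offset":[-8,-2.3,-20],"spin":0},{"offset":[-12,-2.3,-20],"spin":0},{"offset":[-16,-2.3,-20],"spin":0},{"offset":[-20,-2.3,-20],"spin":0}]'
python3 -m pendant '[{"offset":[-4,0,0],"spin":0},{"offset":[-8,0,0],"spin":0},{"offset":[-12,0,0],"spin":0},{"offset":[-16,0,0],"spin":0},{"offset":[-20,0,0],"spin":0},{"offset":[-23,0,0],"spin":0},{"offset":[-23,0,0],"spin":0},{"offset":[-23,0,0],"spin":0},{"offset":[-23,0,0],"spin":0}]'
python3 - <<'E'
from h import *
s=st(); c=shot("wrist"); cv2.imwrite("pics/w3.png",c["frame"])
import pickle; pickle.dump({k:v for k,v in c.items()},open("w3.pkl","wb"))
print(s["eef_rot"])
E
```

```text
time_s: 5.53
ee_pos: [0.5918, 0.0005, 0.2855]
eef_rot: [0.709, 0.706, 0.001, 0.0]
force: [0.4, 0.1, -2.1]
grip_width: 0.057
gripper_force: 44.3
time_s: 6.28
ee_pos: [0.5914, -0.2271, 0.2848]
eef_rot: [0.709, 0.705, 0.001, -0.0]
force: [1.0, 0.5, -2.2]
grip_width: 0.0567
gripper_force: 44.3
t 6.28 tcp [ 0.5914 -0.2271  0.2848] F [ 1.   0.5 -2.2] w 0.0567 gf 44.3 q7 0.51
[ 7.08768066e-01  7.05441226e-01  6.13872172e-04 -3.58592794e-04]
```

View pics/w3.png

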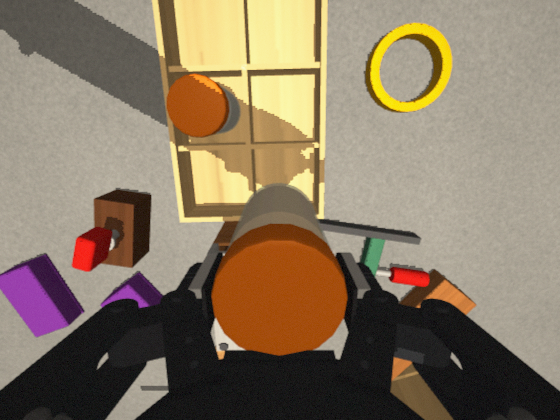

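The held jar is at (280,290). The crate's near corners are at (181,221) and (324,217), and the divider crossings are about (247,68) and (251,144).

```bash
python3 - <<'E'
from h import *
import pickle; c=pickle.load(open("w3.pkl","rb"))
# model: outer near corners (±91,-135,62), crossings (0,±44,54)
mod=np.array([[-.091,-.135,.062],[.091,-.135,.062],[0,-.044,.054],[0,.044,.054]]); uv=np.array([[181,221],[324,217],[250.5,144],[246.5,68]])
def W(p): 
    a=p[2]; return np.c_[p[0]+mod[:,0]*np.cos(a)-mod[:,1]*np.sin(a),p[1]+mod[:,0]*np.sin(a)+mod[:,1]*np.cos(a),mod[:,2]]
r=least_squares(lambda p:(proj(c,W(p))-uv).ravel(),[.549,-.14,.02]); print(r.x,r.fun.round(1))
t=shot("top"); uvt=np.array([[278,222],[357.2,219.5],[277.5,169],[356.5,167.5]]); 
m2=np.array([[-.091,.135,.062],[-.091,-.135,.062],[.091,.135,.062],[.091,-.135,.062]])
mod=m2;r2=least_squares(lambda p:(proj(t,W(p))-uvt).ravel(),[.549,-.14,.02]);print(r2.x,r2.fun.round(1))
print("side/rot", R.from_quat(arm.sense()["eef_rot"]).as_matrix().round(3))
x,y,a=(r.x+r2.x)/2
for i in (-.044,.044):
    for j in (-.088,0,.088): print(i,j,np.round([x+i*np.cos(a)-j*np.sin(a),y+i*np.sin(a)+j*np.cos(a)],4))
E
```

```text
[ 0.55546965 -0.13789814  0.01667406] [ 0.2 -0.1  0.7  1.1 -0.5  1.7 -0.3 -2.2]
[ 0.55001272 -0.13878953  0.01003845] [ 1.  -0.9 -0.1  0.2  0.5  0.3 -1.3  0.4]
side/rot [[ 0.002  1.     0.   ]
 [ 1.    -0.002  0.001]
 [ 0.001  0.    -1.   ]]
-0.044 -0.088 [ 0.5099 -0.2269]
-0.044 0 [ 0.5087 -0.1389]
-0.044 0.088 [ 0.5076 -0.0509]
0.044 -0.088 [ 0.5979 -0.2257]
0.044 0 [ 0.5967 -0.1378]
0.044 0.088 [ 0.5956 -0.0498]
```

```bash
python3 -m pendant '[{"offset":[0.1,0.6,4],"spin":0},{"offset":[0.1,0.6,8],"spin":0},{"offset":[0.1,0.6,11.5],"spin":0},{"offset":[0.1,0.6,14.5],"spin":0},{"offset":[0.1,0.6,17],"spin":0},{"offset":[0.1,0.6,18.5],"spin":0},{"offset":[0.1,0.6,19],"spin":0},{"offset":[0.1,0.6,19],"spin":0}]'
python3 -m pendant '[{"offset":[0,0,0],"spin":0},{"offset":[0,0,0],"spin":0},{"offset":[0,0,0],"spin":0}]' 6.8
python3 -m pendant '[{"offset":[0,0,-3],"spin":0},{"offset":[0,0,-7],"spin":0},{"offset":[0,0,-11],"spin":0},{"offset":[0,0,-15],"spin":0},{"offset":[4,-1,-15],"spin":0},{"offset":[8,-3,-15],"spin":0},{"offset":[12,-5,-15],"spin":0},{"offset":[16,-6,-15],"spin":0},{"offset":[20,-7,-15],"spin":0},{"offset":[24,-8.4,-15],"spin":0}]'
python3 - <<'E'
from h import *
st();print(go((.513,.220,.085),0)); c=shot("top")
for l in fitlids(c): print(l)
E
```

```text
time_s: 7.05
ee_pos: [0.5972, -0.2248, 0.0943]
eef_rot: [0.708, 0.706, -0.0, -0.001]
force: [-0.4, 0.3, -1.9]
grip_width: 0.0571
gripper_force: 44.5
time_s: 7.3
ee_pos: [0.5985, -0.2263, 0.0957]
eef_rot: [0.708, 0.706, 0.001, 0.001]
force: [-0.1, 0.7, 0.6]
grip_width: 0.0682
gripper_force: 0.0
time_s: 8.13
ee_pos: [0.5162, 0.0102, 0.2456]
eef_rot: [0.709, 0.705, 0.001, 0.0]
force: [0.7, 1.4, 0.4]
grip_width: 0.0679
gripper_force: 0.0
t 8.13 tcp [0.5162 0.0102 0.2456] F [0.7 1.4 0.4] w 0.0679 gf 0.0 q7 0.01
(array([20.96, -0.46, 16.08]), np.float64(-0.27251216294364156))
(0.3924, 0.1991, 0.0289)
(0.397, 0.3323, 0.0291)
(0.4835, 0.8122, 0.0406)
(0.504, 0.3363, 0.0293)
(0.5123, -0.1397, 0.0299)
(0.5128, 0.2171, 0.0291)
(0.5977, -0.2256, 0.0309)
(0.7757, -0.448, 0.0903)
(1.0526, 0.3014, 0.0407)
(1.0608, 0.5419, 0.0351)
```

```bash
python3 -m pendant '[{"offset":[4,-0.3,0],"spin":0},{"offset":[8,-0.3,0],"spin":0},{"offset":[12,-0.3,0],"spin":0},{"offset":[16,-0.3,0],"spin":0},{"offset":[20,-0.3,1],"spin":0},{"offset":[20.9,-0.3,4],"spin":0},{"offset":[20.9,-0.3,8],"spin":0},{"offset":[20.9,-0.3,12],"spin":0},{"offset":[20.9,-0.3,15],"spin":0},{"offset":[20.9,-0.3,16],"spin":0}]' 8.5
python3 -m pendant '[{"offset":[0,0,0],"spin":0},{"offset":[0,0,0],"spin":0}]'
python3 -m pendant '[{"offset":[0,0,0],"spin":0},{"offset":[0,0,0],"spin":0},{"offset":[0,0,0],"spin":0},{"offset":[0,0,0],"spin":0},{"offset":[0,0,0],"spin":0}]' 4.5 40
python3 -m pendant '[{"offset":[0,0,-4],"spin":0},{"offset":[0,0,-8],"spin":0},{"offset":[0,0,-12],"spin":0},{"offset":[0,0,-16],"spin":0},{"offset":[0,0,-20],"spin":0},{"offset":[-4,1,-20],"spin":0},{"offset":[-8,3,-20],"spin":0},{"offset":[-12,5,-20],"spin":0},{"offset":[-16,7,-20],"spin":0},{"offset":[-20,8.4,-20],"spin":0}]'
python3 -m pendant '[{"offset":[-4,0,0],"spin":0},{"offset":[-8,0,0],"spin":0},{"offset":[-12,0,0],"spin":0},{"offset":[-15.8,0,0],"spin":0},{"offset":[-15.8,0,0],"spin":0},{"offset":[-15.8,0,0],"spin":0}]'
python3 - <<'E'
from h import *
st();print(go((.597,-.138,.0915),0))
E
```

```text
time_s: 9.02
ee_pos: [0.5115, 0.216, 0.0807]
eef_rot: [0.709, 0.706, -0.004, -0.001]
force: [-0.2, -1.1, 0.1]
grip_width: 0.0851
gripper_force: 0.0
time_s: 9.18
ee_pos: [0.5156, 0.2172, 0.0859]
eef_rot: [0.709, 0.705, 0.001, 0.0]
force: [-0.5, -0.2, 0.7]
grip_width: 0.0848
gripper_force: 0.0
time_s: 9.6
ee_pos: [0.5157, 0.2178, 0.0872]
eef_rot: [0.709, 0.705, 0.002, 0.0]
force: [-2.2, 0.1, 6.4]
grip_width: 0.0576
gripper_force: 41.5
time_s: 10.43
ee_pos: [0.5948, 0.0246, 0.2856]
eef_rot: [0.708, 0.706, 0.001, 0.0]
force: [1.4, 0.3, -4.0]
grip_width: 0.0571
gripper_force: 45.7
time_s: 10.93
ee_pos: [0.592, -0.1364, 0.2855]
eef_rot: [0.711, 0.703, -0.0, 0.001]
force: [-0.4, 1.2, -3.4]
grip_width: 0.0573
gripper_force: 45.8
t 10.93 tcp [ 0.592  -0.1364  0.2855] F [-0.4  1.2 -3.4] w 0.0573 gf 45.8 q7 0.34
(array([-0.13,  0.49, 19.4 ]), np.float64(-0.70380246984206))
```

```bash
python3 -m pendant '[{"offset":[-0.1,0.4,4],"spin":0},{"offset":[-0.1,0.4,8],"spin":0},{"offset":[-0.1,0.4,11.5],"spin":0},{"offset":[-0.1,0.4,14.5],"spin":0},{"offset":[-0.1,0.4,17],"spin":0},{"offset":[-0.1,0.4,18.7],"spin":0},{"offset":[-0.1,0.4,19.2],"spin":0},{"offset":[-0.1,0.4,19.2],"spin":0}]'
python3 -m pendant '[{"offset":[0,0,0],"spin":0},{"offset":[0,0,0],"spin":0},{"offset":[0,0,0],"spin":0}]' 6.8
python3 -m pendant '[{"offset":[0,0,-3],"spin":0},{"offset":[0,0,-7],"spin":0},{"offset":[0,0,-11],"spin":0},{"offset":[0,0,-15],"spin":0},{"offset":[4,-3,-15],"spin":0},{"offset":[7,-6,-15],"spin":0},{"offset":[10,-9,-15],"spin":0},{"offset":[13,-12,-15],"spin":0},{"offset":[16,-15,-15],"spin":0},{"offset":[19,-18,-15],"spin":0}]'
python3 -m pendant '[{"offset":[4,-1,0],"spin":0},{"offset":[8,-2,0],"spin":0},{"offset":[12,-2.4,0],"spin":0},{"offset":[14.8,-2.4,0],"spin":0},{"offset":[14.8,-2.4,0],"spin":0},{"offset":[14.8,-2.4,0],"spin":0}]' 8.5
python3 - <<'E'
from h import *
st();print(go((.394,.2005,.085),0)); c=shot("top")
for l in fitlids(c): print(l)
E
```

```text
time_s: 11.6
ee_pos: [0.5968, -0.1313, 0.093]
eef_rot: [0.708, 0.706, 0.0, -0.001]
force: [1.0, 0.5, -2.9]
grip_width: 0.057
gripper_force: 44.9
time_s: 11.85
ee_pos: [0.5983, -0.1323, 0.0936]
eef_rot: [0.708, 0.706, 0.001, 0.001]
force: [-0.9, 0.5, 0.8]
grip_width: 0.068
gripper_force: 0.0
time_s: 12.68
ee_pos: [0.4254, 0.0505, 0.2432]
eef_rot: [0.709, 0.705, 0.001, 0.0]
force: [0.8, 1.4, -0.1]
grip_width: 0.0682
gripper_force: 0.0
time_s: 13.18
ee_pos: [0.4033, 0.199, 0.2432]
eef_rot: [0.707, 0.707, 0.0, 0.0]
force: [-0.2, 0.0, 0.7]
grip_width: 0.085
gripper_force: 0.0
t 13.18 tcp [0.4033 0.199  0.2432] F [-0.2  0.   0.7] w 0.085 gf 0.0 q7 -0.54
(array([ 0.15, -0.94, 15.82]), np.float64(-0.05247348061600121))
(0.3958, 0.3348, 0.0281)
(0.4835, 0.8118, 0.0409)
(0.504, 0.3363, 0.0293)
(0.5123, -0.1397, 0.0299)
(0.5965, -0.1305, 0.0308)
(0.5968, -0.2263, 0.0304)
(0.7757, -0.448, 0.0903)
(1.0417, 0.3491, 0.0431)
(1.0614, 0.5411, 0.0351)
```

```bash
python3 -m pendant '[{"offset":[0.1,-0.9,0],"spin":0},{"offset":[0.1,-0.9,4],"spin":0},{"offset":[0.1,-0.9,8],"spin":0},{"offset":[0.1,-0.9,12],"spin":0},{"offset":[0.1,-0.9,15],"spin":0},{"offset":[0.1,-0.9,15.8],"spin":0},{"offset":[0.1,-0.9,15.8],"spin":0},{"offset":[0.1,-0.9,15.8],"spin":0}]'
python3 -m pendant '[{"offset":[0,0,0],"spin":0},{"offset":[0,0,0],"spin":0},{"offset":[0,0,0],"spin":0},{"offset":[0,0,0],"spin":0},{"offset":[0,0,0],"spin":0}]' 4.5 40
python3 -m pendant '[{"offset":[0,0,-4],"spin":0},{"offset":[0,0,-8],"spin":0},{"offset":[0,0,-12],"spin":0},{"offset":[0,0,-16],"spin":0},{"offset":[0,0,-20],"spin":0},{"offset":[-3,2.5,-20],"spin":0},{"offset":[-6,5,-20],"spin":0},{"offset":[-9,8,-20],"spin":0},{"offset":[-12,11,-20],"spin":0},{"offset":[-15,14,-20],"spin":0}]'
python3 -m pendant '[{"offset":[-3,2,0],"spin":0},{"offset":[-6,4,0],"spin":0},{"offset":[-9,6,0],"spin":0},{"offset":[-10,6.2,0],"spin":0},{"offset":[-10,6.2,0],"spin":0},{"offset":[-10,6.2,0],"spin":0},{"offset":[-10,6.2,0],"spin":0},{"offset":[-10,6.2,0],"spin":0}]'
python3 - <<'E'
from h import *
st();print(go((.596,-.0485,.0915),0))
E
```

```text
time_s: 13.9
ee_pos: [0.3952, 0.1981, 0.0858]
eef_rot: [0.709, 0.705, 0.001, 0.0]
force: [0.3, 0.6, -0.6]
grip_width: 0.0851
gripper_force: 0.0
time_s: 14.32
ee_pos: [0.3954, 0.1993, 0.0867]
eef_rot: [0.709, 0.705, 0.002, -0.0]
force: [-2.3, -1.8, 7.1]
grip_width: 0.057
gripper_force: 41.1
time_s: 15.15
ee_pos: [0.5327, 0.0478, 0.2856]
eef_rot: [0.709, 0.706, 0.001, -0.0]
force: [0.3, 1.0, -2.8]
grip_width: 0.0572
gripper_force: 46.1
time_s: 15.82
ee_pos: [0.5932, -0.0488, 0.2848]
eef_rot: [0.708, 0.706, 0.001, -0.001]
force: [0.4, 0.6, -3.6]
grip_width: 0.0571
gripper_force: 46.1
t 15.82 tcp [ 0.5932 -0.0488  0.2848] F [ 0.4  0.6 -3.6] w 0.0571 gf 46.1 q7 0.19
(array([-0.  ,  0.29, 19.33]), np.float64(-0.10993259510269127))
```

```bash
python3 -m pendant '[{"offset":[0,0.3,4],"spin":0},{"offset":[0,0.3,8],"spin":0},{"offset":[0,0.3,11.5],"spin":0},{"offset":[0,0.3,14.5],"spin":0},{"offset":[0,0.3,17],"spin":0},{"offset":[0,0.3,18.7],"spin":0},{"offset":[0,0.3,19.2],"spin":0},{"offset":[0,0.3,19.2],"spin":0}]'
python3 -m pendant '[{"offset":[0,0,0],"spin":0},{"offset":[0,0,0],"spin":0},{"offset":[0,0,0],"spin":0}]' 6.8
python3 -m pendant '[{"offset":[0,0,-3],"spin":0},{"offset":[0,0,-7],"spin":0},{"offset":[0,0,-11],"spin":0},{"offset":[0,0,-15],"spin":0},{"offset":[4,-2,-15],"spin":0},{"offset":[7.5,-4,-15],"spin":0},{"offset":[11,-6,-15],"spin":0},{"offset":[14.5,-8,-15],"spin":0},{"offset":[18,-10,-15],"spin":0},{"offset":[21.5,-12,-15],"spin":0}]'
python3 -m pendant '[{"offset":[3.5,-2,0],"spin":0},{"offset":[7,-4,0],"spin":0},{"offset":[10.5,-6,0],"spin":0},{"offset":[14,-8,0],"spin":0},{"offset":[16.7,-8,0],"spin":0},{"offset":[16.7,-8,0],"spin":0},{"offset":[16.7,-8,0],"spin":0},{"offset":[16.7,-8,0],"spin":0}]' 8.5
python3 - <<'E'
from h import *
st();print(go((.397,.333,.085),0)); c=shot("top")
for l in fitlids(c): print(l)
c=shot("wrist")
for l in fitlids(c): print(l)
E
```

```text
time_s: 16.48
ee_pos: [0.5958, -0.0494, 0.0929]
eef_rot: [0.708, 0.706, -0.0, -0.001]
force: [0.8, -0.1, -3.5]
grip_width: 0.0569
gripper_force: 45.4
time_s: 16.73
ee_pos: [0.5975, -0.0502, 0.0937]
eef_rot: [0.708, 0.706, 0.001, 0.001]
force: [-0.5, 0.1, 0.2]
grip_width: 0.0681
gripper_force: 0.0
time_s: 17.57
ee_pos: [0.4766, 0.1663, 0.2436]
eef_rot: [0.709, 0.705, 0.001, 0.0]
force: [0.7, 1.0, -0.3]
grip_width: 0.0674
gripper_force: 0.0
time_s: 18.23
ee_pos: [0.399, 0.3311, 0.2431]
eef_rot: [0.709, 0.705, 0.0, 0.0]
force: [-0.1, -0.7, 0.3]
grip_width: 0.0849
gripper_force: 0.0
t 18.23 tcp [0.399  0.3311 0.2431] F [-0.1 -0.7  0.3] w 0.0849 gf 0.0 q7 -0.71
(array([ 0.19, -0.21, 15.81]), np.float64(-0.3286159517638225))
(0.3991, 0.3282, 0.0264)
(0.4973, 0.8147, 0.0295)
(0.5042, 0.3358, 0.0293)
(0.5123, -0.1397, 0.0299)
(0.5965, -0.1305, 0.0308)
(0.595, -0.0494, 0.0301)
(0.5968, -0.2263, 0.0304)
(0.7757, -0.448, 0.0903)
(1.0614, 0.5411, 0.0351)
(0.3986, 0.3354, 0.029)
(0.5022, 0.3404, 0.0313)
```

```bash
python3 -m pendant '[{"offset":[0.3,-0.1,0],"spin":0},{"offset":[0.3,-0.1,4],"spin":0},{"offset":[0.3,-0.1,8],"spin":0},{"offset":[0.3,-0.1,12],"spin":0},{"offset":[0.3,-0.1,15],"spin":0},{"offset":[0.3,-0.1,15.8],"spin":0},{"offset":[0.3,-0.1,15.8],"spin":0},{"offset":[0.3,-0.1,15.8],"spin":0}]'
python3 -m pendant '[{"offset":[0,0,0],"spin":0},{"offset":[0,0,0],"spin":0},{"offset":[0,0,0],"spin":0},{"offset":[0,0,0],"spin":0},{"offset":[0,0,0],"spin":0}]' 4.5 40
python3 -m pendant '[{"offset":[0,0,-4],"spin":0},{"offset":[0,0,-8],"spin":0},{"offset":[0,0,-12],"spin":0},{"offset":[0,0,-16],"spin":0},{"offset":[0,0,-20],"spin":0},{"offset":[-4,1,-20],"spin":0},{"offset":[-8,2,-20],"spin":0},{"offset":[-12,3,-20],"spin":0},{"offset":[-16,4,-20],"spin":0},{"offset":[-20,5,-20],"spin":0}]'
python3 -m pendant '[{"offset":[-4,1.5,0],"spin":0},{"offset":[-8,3,0],"spin":0},{"offset":[-12,4.5,0],"spin":0},{"offset":[-16,6,0],"spin":0},{"offset":[-18.5,6.1,0],"spin":0},{"offset":[-18.5,6.1,0],"spin":0},{"offset":[-18.5,6.1,0],"spin":0},{"offset":[-18.5,6.1,0],"spin":0},{"offset":[-18.5,6.1,0],"spin":0}]'
python3 - <<'E'
from h import *
st();print(go((.508,-.051,.0915),0))
E
```

```text
time_s: 19.0
ee_pos: [0.3986, 0.3352, 0.0859]
eef_rot: [0.709, 0.705, 0.001, 0.0]
force: [1.0, 1.1, 0.9]
grip_width: 0.0851
gripper_force: 0.0
time_s: 19.42
ee_pos: [0.3988, 0.3362, 0.0871]
eef_rot: [0.709, 0.705, 0.002, -0.0]
force: [0.9, -1.0, 6.1]
grip_width: 0.0568
gripper_force: 42.4
time_s: 20.25
ee_pos: [0.4463, 0.1326, 0.2854]
eef_rot: [0.709, 0.706, 0.001, -0.0]
force: [0.8, 0.5, -1.8]
grip_width: 0.057
gripper_force: 45.0
time_s: 21.0
ee_pos: [0.5064, -0.0488, 0.2847]
eef_rot: [0.708, 0.706, 0.0, -0.001]
force: [0.3, 0.8, -2.3]
grip_width: 0.0568
gripper_force: 44.8
t 21.0 tcp [ 0.5064 -0.0488  0.2847] F [ 0.3  0.8 -2.3] w 0.0568 gf 44.8 q7 0.12
(array([-0.25,  0.16, 19.32]), np.float64(-0.1232899208857674))
```

```bash
python3 -m pendant '[{"offset":[-0.2,0.1,4],"spin":0},{"offset":[-0.2,0.1,8],"spin":0},{"offset":[-0.2,0.1,11.5],"spin":0},{"offset":[-0.2,0.1,14.5],"spin":0},{"offset":[-0.2,0.1,17],"spin":0},{"offset":[-0.2,0.1,18.7],"spin":0},{"offset":[-0.2,0.1,19.2],"spin":0},{"offset":[-0.2,0.1,19.2],"spin":0}]'
python3 -m pendant '[{"offset":[0,0,0],"spin":0},{"offset":[0,0,0],"spin":0},{"offset":[0,0,0],"spin":0}]' 6.8
python3 -m pendant '[{"offset":[0,0,-3],"spin":0},{"offset":[0,0,-7],"spin":0},{"offset":[0,0,-11],"spin":0},{"offset":[0,0,-15],"spin":0},{"offset":[4,0,-15],"spin":0},{"offset":[8,0,-15],"spin":0},{"offset":[12,0,-15],"spin":0},{"offset":[16,0,-15],"spin":0},{"offset":[20,0,-15],"spin":0},{"offset":[24,-0.3,-15],"spin":0}]'
python3 -m pendant '[{"offset":[4,0,0],"spin":0},{"offset":[8,0,0],"spin":0},{"offset":[12,0,0],"spin":0},{"offset":[14.8,0,0],"spin":0},{"offset":[14.8,0,0],"spin":0},{"offset":[14.8,0,0],"spin":0},{"offset":[14.8,0,0],"spin":0}]' 8.5
python3 - <<'E'
from h import *
st();print(go((.505,.338,.085),0)); c=shot("top")
for l in fitlids(c): print(l)
c=shot("wrist")
for l in fitlids(c): print(l)
E
```

```text
time_s: 21.67
ee_pos: [0.5072, -0.0509, 0.0928]
eef_rot: [0.708, 0.706, -0.0, -0.001]
force: [1.1, -0.8, -2.5]
grip_width: 0.057
gripper_force: 45.9
time_s: 21.92
ee_pos: [0.5083, -0.0517, 0.0932]
eef_rot: [0.708, 0.706, 0.001, 0.0]
force: [1.0, 0.0, -0.7]
grip_width: 0.0681
gripper_force: 0.0
time_s: 22.75
ee_pos: [0.5058, 0.1898, 0.2434]
eef_rot: [0.709, 0.706, 0.001, 0.0]
force: [-0.2, -0.2, -0.5]
grip_width: 0.0681
gripper_force: 0.0
time_s: 23.33
ee_pos: [0.5066, 0.3346, 0.2428]
eef_rot: [0.709, 0.705, -0.0, 0.0]
force: [0.5, -0.8, 0.7]
grip_width: 0.0851
gripper_force: 0.0
t 23.33 tcp [0.5066 0.3346 0.2428] F [ 0.5 -0.8  0.7] w 0.0851 gf 0.0 q7 -0.47
(array([ 0.35, -0.16, 15.78]), np.float64(-0.2919285083614369))
(0.4999, 0.815, 0.0279)
(0.505, 0.333, 0.0283)
(0.5079, -0.0537, 0.0304)
(0.5123, -0.1397, 0.0299)
(0.5965, -0.1305, 0.0308)
(0.5957, -0.0489, 0.0299)
(0.5968, -0.2263, 0.0304)
(0.7757, -0.448, 0.0903)
(1.0614, 0.5411, 0.0351)
(0.6917, 0.0802, 0.017)
(0.5048, 0.3405, 0.0289)
```

```bash
python3 -m pendant '[{"offset":[0.4,-0.1,0],"spin":0},{"offset":[0.4,-0.1,4],"spin":0},{"offset":[0.4,-0.1,8],"spin":0},{"offset":[0.4,-0.1,12],"spin":0},{"offset":[0.4,-0.1,15],"spin":0},{"offset":[0.4,-0.1,15.8],"spin":0},{"offset":[0.4,-0.1,15.8],"spin":0},{"offset":[0.4,-0.1,15.8],"spin":0}]'
python3 -m pendant '[{"offset":[0,0,0],"spin":0},{"offset":[0,0,0],"spin":0},{"offset":[0,0,0],"spin":0},{"offset":[0,0,0],"spin":0},{"offset":[0,0,0],"spin":0}]' 4.5 40
python3 -m pendant '[{"offset":[0,0,-4],"spin":0},{"offset":[0,0,-8],"spin":0},{"offset":[0,0,-12],"spin":0},{"offset":[0,0,-16],"spin":0},{"offset":[0,0,-20],"spin":0},{"offset":[-4,0,-20],"spin":0},{"offset":[-8,0,-20],"spin":0},{"offset":[-12,0,-20],"spin":0},{"offset":[-16,0,-20],"spin":0},{"offset":[-20,0,-20],"spin":0}]'
python3 -m pendant '[{"offset":[-4,0,0],"spin":0},{"offset":[-8,0,0],"spin":0},{"offset":[-12,0,0],"spin":0},{"offset":[-16,0.2,0],"spin":0},{"offset":[-20,0.3,0],"spin":0},{"offset":[-24,0.3,0],"spin":0},{"offset":[-28,0.3,0],"spin":0},{"offset":[-32,0.3,0],"spin":0},{"offset":[-36,0.3,0],"spin":0},{"offset":[-36.7,0.3,0],"spin":0}]'
python3 -m pendant '[{"offset":[0,0,0],"spin":0},{"offset":[0,0,0],"spin":0},{"offset":[0,0,0],"spin":0}]'
python3 - <<'E'
from h import *
st();print(go((.510,-.227,.0915),0))
E
```

```text
time_s: 24.1
ee_pos: [0.5067, 0.3395, 0.0861]
eef_rot: [0.709, 0.705, 0.001, 0.0]
force: [0.0, 0.2, 0.8]
grip_width: 0.0849
gripper_force: 0.0
time_s: 24.52
ee_pos: [0.5067, 0.3404, 0.0873]
eef_rot: [0.709, 0.705, 0.002, -0.0]
force: [-2.0, -0.6, 5.1]
grip_width: 0.0573
gripper_force: 41.7
time_s: 25.35
ee_pos: [0.504, 0.1373, 0.2854]
eef_rot: [0.709, 0.705, 0.001, -0.0]
force: [0.6, 0.2, -2.8]
grip_width: 0.0572
gripper_force: 45.1
time_s: 26.18
ee_pos: [0.5029, -0.2368, 0.2861]
eef_rot: [0.713, 0.701, -0.002, 0.003]
force: [-1.5, -1.7, -2.8]
grip_width: 0.057
gripper_force: 45.1
time_s: 26.43
ee_pos: [0.506, -0.2261, 0.2848]
eef_rot: [0.708, 0.706, 0.001, -0.0]
force: [0.6, 0.8, -3.1]
grip_width: 0.0571
gripper_force: 45.0
t 26.43 tcp [ 0.506  -0.2261  0.2848] F [ 0.6  0.8 -3.1] w 0.0571 gf 45.0 q7 0.57
(array([-0.12,  0.39, 19.33]), np.float64(-0.18663993933381562))
```

```bash
python3 -m pendant '[{"offset":[-0.1,0.4,4],"spin":0},{"offset":[-0.1,0.4,8],"spin":0},{"offset":[-0.1,0.4,11.5],"spin":0},{"offset":[-0.1,0.4,14.5],"spin":0},{"offset":[-0.1,0.4,17],"spin":0},{"offset":[-0.1,0.4,18.7],"spin":0},{"offset":[-0.1,0.4,19.2],"spin":0},{"offset":[-0.1,0.4,19.2],"spin":0}]'
python3 -m pendant '[{"offset":[0,0,0],"spin":0},{"offset":[0,0,0],"spin":0},{"offset":[0,0,0],"spin":0}]' 6.8
python3 -m pendant '[{"offset":[0,0,-3],"spin":0},{"offset":[0,0,-7],"spin":0},{"offset":[0,0,-11],"spin":0},{"offset":[0,0,-15],"spin":0},{"offset":[0,0,-19],"spin":0},{"offset":[-4,0,-20],"spin":0},{"offset":[-8,0,-20],"spin":0},{"offset":[-12,0,-20],"spin":0},{"offset":[-16,0,-20],"spin":0},{"offset":[-20,0,-20],"spin":0}]'
python3 -m pendant '[{"offset":[-4,0,0],"spin":0},{"offset":[-7,0,0],"spin":0},{"offset":[-7,0,0],"spin":0},{"offset":[-7,0,0],"spin":0},{"offset":[-7,0,0],"spin":0}]' 8.5
python3 - <<'E'
from h import *
st(); c=shot("top"); cv2.imwrite("pics/top1.png",c["frame"])
for l in fitlids(c): print(l)
c=shot("wrist"); cv2.imwrite("pics/w4.png",c["frame"])
import pickle; pickle.dump(c,open("w4.pkl","wb"))
E
```

```text
time_s: 27.1
ee_pos: [0.5098, -0.2267, 0.093]
eef_rot: [0.708, 0.706, 0.0, -0.001]
force: [0.5, -1.0, -2.4]
grip_width: 0.0572
gripper_force: 44.5
time_s: 27.35
ee_pos: [0.5108, -0.2277, 0.0933]
eef_rot: [0.708, 0.706, 0.001, 0.001]
force: [-0.3, 0.2, 0.2]
grip_width: 0.0681
gripper_force: 0.0
time_s: 28.18
ee_pos: [0.5094, -0.4297, 0.2931]
eef_rot: [0.708, 0.706, 0.0, 0.0]
force: [0.5, 0.0, 0.4]
grip_width: 0.0679
gripper_force: 0.0
time_s: 28.6
ee_pos: [0.509, -0.4977, 0.2926]
eef_rot: [0.709, 0.706, 0.001, -0.0]
force: [-0.2, 1.3, 0.0]
grip_width: 0.0849
gripper_force: 0.0
t 28.6 tcp [ 0.509  -0.4977  0.2926] F [-0.2  1.3  0. ] w 0.0849 gf 0.0 q7 1.03
(0.4973, 0.8147, 0.0295)
(0.5079, -0.0537, 0.0304)
(0.5098, -0.2285, 0.0307)
(0.5123, -0.1397, 0.0299)
(0.5965, -0.1305, 0.0308)
(0.5957, -0.0489, 0.0299)
(0.5968, -0.2263, 0.0304)
(0.7757, -0.448, 0.0903)
(1.0614, 0.5411, 0.0351)
```

View pics/w4.png

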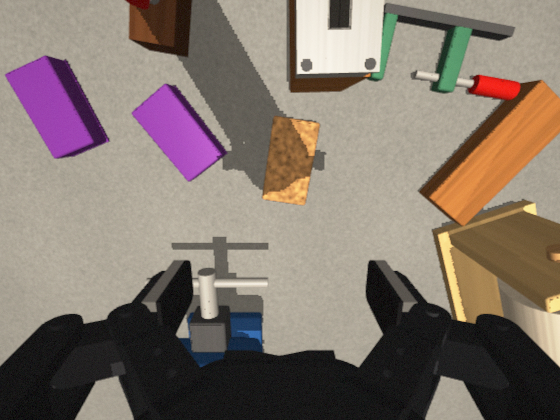

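All six jars are packed. The cork block is at (291,160), with top-face corners near (277,117), (320,123), (304,204) and (264,197). The vise and clamp lie clear of it.

```bash
python3 - <<'E'
from h import *
import pickle; c=pickle.load(open("w4.pkl","rb"))
q=atz(c,[(277,117),(320,123),(304,204),(264,197)],.038)[:,:2]; print(q.round(4),q.mean(0).round(4))
print(np.linalg.norm(np.diff(np.r_[q,q[:1]],axis=0),axis=1))
re=cv2.minAreaRect(q.astype(np.float32)); print(re)
v=(q[2]+q[3]-q[0]-q[1]); ang=np.degrees(np.arctan2(v[1],v[0])); print("long dir",ang)
p=q.mean(0); print(go((p[0],p[1],.15),ang+90), go((p[0],p[1],.02),ang+90))
E
```

```text
[[ 0.507  -0.4185]
 [ 0.5611 -0.4258]
 [ 0.5433 -0.5314]
 [ 0.489  -0.5215]] [ 0.5251 -0.4743]
[0.05460914 0.10713321 0.05512143 0.10458905]
((0.5249900817871094, -0.47399500012397766), (0.10713323950767517, 0.0551164336502552), 80.42200469970703)
long dir -99.72332147281647
(array([ 2.23,  1.51, 14.29]), np.float64(9.599384620651222)) (array([ 2.21,  1.5 , 27.29]), np.float64(9.599384620651222))
```

```bash
python3 -m pendant '[{"offset":[2.3,1.4,3],"spin":7},{"offset":[2.3,1.4,7],"spin":9.6},{"offset":[2.3,1.4,11],"spin":9.6},{"offset":[2.3,1.4,15],"spin":9.6},{"offset":[2.3,1.4,19],"spin":9.6},{"offset":[2.3,1.4,20],"spin":9.6},{"offset":[2.3,1.4,20],"spin":9.6}]'
python3 - <<'E'
from h import *
s=st(); print(go((.524,-.474,.016),-9.7)); c=shot("wrist"); cv2.imwrite("pics/w5.png",c["frame"])
E
```

```text
time_s: 29.28
ee_pos: [0.5222, -0.4719, 0.0894]
eef_rot: [0.765, 0.644, 0.0, -0.003]
force: [0.1, 0.6, 1.6]
grip_width: 0.0851
gripper_force: 0.0
t 29.28 tcp [ 0.5222 -0.4719  0.0894] F [0.1 0.6 1.6] w 0.0851 gf 0.0 q7 0.94
(array([-0.21,  0.25,  7.34]), np.float64(-0.0532724086597085))
```

View pics/w5.png

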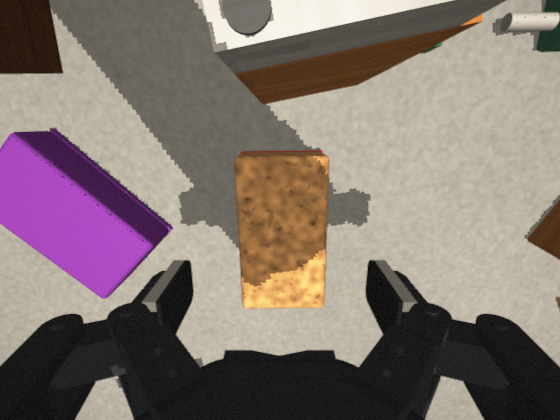

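```bash
python3 - <<'E'
from h import *
s=st(); c=shot("wrist"); q=atz(c,[(236,154),(328,154),(325,307),(244,307)],.038)[:,:2]; print(q.round(4),q.mean(0).round(4),np.linalg.norm(np.diff(np.r_[q,q[:1]],axis=0),axis=1)); p=q.mean(0); print(go((p[0],p[1],.016)))
E
```

```text
t 29.33 tcp [ 0.5233 -0.4743  0.0927] F [-0.3 -0.5  0.3] w 0.0852 gf 0.0 q7 0.94
[[ 0.505  -0.4177]
 [ 0.5622 -0.4275]
 [ 0.5463 -0.5377]
 [ 0.4875 -0.5276]] [ 0.5252 -0.4776] [0.05803638 0.11133531 0.05967435 0.1113273 ]
(array([-0.12,  0.15,  7.9 ]), None)
```

```bash
python3 -m pendant '[{"offset":[-1.6,0.2,3],"spin":0},{"offset":[-1.6,0.2,6],"spin":0},{"offset":[-1.6,0.2,7.7],"spin":0},{"offset":[-1.6,0.2,7.7],"spin":0},{"offset":[-1.6,0.2,7.7],"spin":0}]'
python3 -m pendant '[{"offset":[0,0,0],"spin":0},{"offset":[0,0,0],"spin":0},{"offset":[0,0,0],"spin":0},{"offset":[0,0,0],"spin":0},{"offset":[0,0,0],"spin":0}]' 4.5 30
python3 -m pendant '[{"offset":[0,0,-4],"spin":0},{"offset":[0,0,-8],"spin":0},{"offset":[0,0,-12],"spin":0},{"offset":[0,0,-16],"spin":0},{"offset":[0,0,-20],"spin":0},{"offset":[0,0,-24],"spin":0},{"offset":[0,0,-27],"spin":0},{"offset":[0,0,-27],"spin":0}]'
python3 - <<'E'
from h import *
s=st(); print(go((.618,.327,.29),0))
E
```

```text
time_s: 29.8
ee_pos: [0.5226, -0.4919, 0.017]
eef_rot: [0.765, 0.644, 0.0, 0.001]
force: [0.3, -0.6, 0.7]
grip_width: 0.0849
gripper_force: 0.0
time_s: 30.22
ee_pos: [0.5228, -0.493, 0.0185]
eef_rot: [0.765, 0.644, 0.0, 0.002]
force: [0.5, 1.1, 7.0]
grip_width: 0.0596
gripper_force: 33.6
time_s: 30.88
ee_pos: [0.5229, -0.495, 0.2949]
eef_rot: [0.765, 0.644, 0.0, 0.007]
force: [-0.6, -0.6, -1.3]
grip_width: 0.0597
gripper_force: 34.0
t 30.88 tcp [ 0.5229 -0.495   0.2949] F [-0.6 -0.6 -1.3] w 0.0597 gf 34.0 q7 0.86
(array([82.61, -4.74, -0.23]), np.float64(-9.885144770443134))
```

```bash
python3 -m pendant '[{"offset":[4,-0.2,0],"spin":-2},{"offset":[8,-0.3,0],"spin":-4},{"offset":[12,-0.4,0],"spin":-6},{"offset":[16,-0.5,0],"spin":-8},{"offset":[20,-0.6,0],"spin":-9.9},{"offset":[24,-0.7,0],"spin":-9.9},{"offset":[28,-0.8,0],"spin":-9.9},{"offset":[32,-1,0],"spin":-9.9},{"offset":[36,-1.1,0],"spin":-9.9},{"offset":[40,-1.2,0],"spin":-9.9}]'
python3 -m pendant '[{"offset":[4,4,0],"spin":0},{"offset":[8,4,0],"spin":0},{"offset":[12,4,0],"spin":0},{"offset":[16,4,0],"spin":0},{"offset":[20,4,0],"spin":0},{"offset":[24,4,0],"spin":0},{"offset":[26.7,4,0],"spin":0},{"offset":[26.7,4,0],"spin":0},{"offset":[26.7,4,0],"spin":0},{"offset":[26.7,4,0],"spin":0}]'
python3 - <<'E'
from h import *
s=st(); c=shot("wrist"); cv2.imwrite("pics/w6.png",c["frame"])
import pickle; pickle.dump(c,open("w6.pkl","wb"))
print(go((.618,.31,.29),0))
E
```

```text
time_s: 31.72
ee_pos: [0.578, -0.0936, 0.2856]
eef_rot: [0.707, 0.707, 0.0, -0.0]
force: [0.8, -0.1, -2.0]
grip_width: 0.0596
gripper_force: 34.0
time_s: 32.55
ee_pos: [0.6182, 0.1703, 0.2855]
eef_rot: [0.707, 0.707, -0.001, 0.0]
force: [0.2, -0.3, -1.2]
grip_width: 0.0592
gripper_force: 34.0
t 32.55 tcp [0.6182 0.1703 0.2855] F [ 0.2 -0.3 -1.2] w 0.0592 gf 34.0 q7 -0.05
(array([14.08, -0.07, -0.43]), np.float64(-0.12752667340336643))
```

View pics/w6.png

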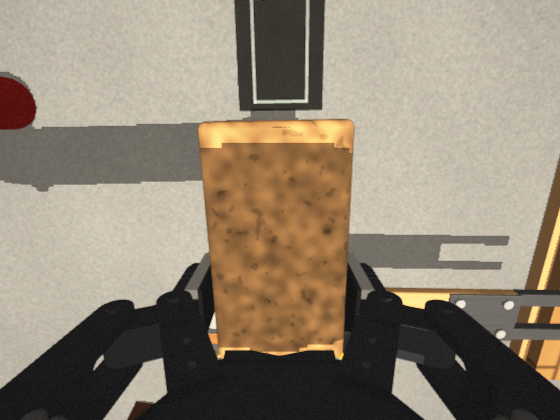

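The held block fills (200–353, 120–355), nearly square to the tool. The mat lies ahead with near corners (240,110) and (322,108), and the outline's near corners are (254,104) and (310,102).

```bash
python3 - <<'E'
from h import *
import pickle; c=pickle.load(open("w6.pkl","rb"))
q=atz(c,[(240,110),(322,108),(254,104),(310,102),(250.5,1),(312,1),(235,1),(325,1)],.003)[:,:2]; print(q.round(4))
# held block: bottom face? top face visible z ~ tcp+.02
z=.2855-.0185+.038
b=atz(c,[(201,141),(353,138),(345,350),(218,352)],z)[:,:2];print(b.round(4),b.mean(0))
t=shot("top"); h=cv2.cvtColor(t["frame"],cv2.COLOR_BGR2HSV); m=(h[...,2]<75).astype(np.uint8); m[:150]=0;m[205:]=0;m[:,:150]=0;m[:,215:]=0
n,l,s,ce=cv2.connectedComponentsWithStats(m)
for i in range(1,n):
    if s[i,4]>300:
        k=np.argwhere(l==i)[:,::-1]; w=atz(t,k.astype(float),.003)[:,:2]; print("top mat",s[i],cv2.minAreaRect(w.astype(np.float32)))
E
```

```text
[[0.5656 0.2575]
 [0.6747 0.2601]
 [0.5844 0.265 ]
 [0.6585 0.2676]
 [0.5829 0.3828]
 [0.6575 0.3828]
 [0.5641 0.3828]
 [0.6732 0.3828]]
[[0.5881 0.2354]
 [0.6456 0.2365]
 [0.6488 0.1393]
 [0.5889 0.1381]] [0.61783151 0.18731421]
top mat [171 171  22  17 367] ((0.6181634664535522, 0.3446328341960907), (0.07660765945911407, 0.05841667577624321), 89.54945373535156)
```

```bash
python3 -m pendant '[{"offset":[4,0.1,0],"spin":0},{"offset":[8,0.1,0],"spin":0},{"offset":[12,0.1,2],"spin":0},{"offset":[14.1,0.1,6],"spin":0},{"offset":[14.1,0.1,10],"spin":0},{"offset":[14.1,0.1,14],"spin":0},{"offset":[14.1,0.1,18],"spin":0},{"offset":[14.1,0.1,22],"spin":0},{"offset":[14.1,0.1,24],"spin":0},{"offset":[14.1,0.1,24],"spin":0}]'
python3 - <<'E'
from h import *
st();print(go((.619,.311,.0225)))
E
```

```text
time_s: 33.48
ee_pos: [0.6157, 0.3091, 0.0399]
eef_rot: [0.708, 0.706, -0.005, -0.001]
force: [-1.1, -0.5, -2.7]
grip_width: 0.0591
gripper_force: 33.9
t 33.48 tcp [0.6157 0.3091 0.0399] F [-1.1 -0.5 -2.7] w 0.0591 gf 33.9 q7 -0.12
(array([0.2 , 0.34, 1.74]), None)
```

```bash
python3 -m pendant '[{"offset":[0,0,0.5],"spin":0},{"offset":[0,0,1.2],"spin":0},{"offset":[0,0,1.9],"spin":0},{"offset":[0,0,2.3],"spin":0},{"offset":[0,0,2.3],"spin":0},{"offset":[0,0,2.3],"spin":0}]'
python3 -m pendant '[{"offset":[0,0,0],"spin":0},{"offset":[0,0,0],"spin":0},{"offset":[0,0,0],"spin":0}]' 7.2
python3 -m pendant '[{"offset":[0,0,-4],"spin":0},{"offset":[0,0,-8],"spin":0},{"offset":[0,0,-12],"spin":0},{"offset":[-4,0,-16],"spin":0},{"offset":[-8,0,-20],"spin":0},{"offset":[-10,0,-22],"spin":0},{"offset":[-10,0,-22],"spin":0},{"offset":[-10,0,-22],"spin":0},{"offset":[-10,0,-22],"spin":0}]'
python3 - <<'E'
from h import *
st(); c=shot("wrist"); cv2.imwrite("pics/w7.png",c["frame"])
import pickle; pickle.dump(c,open("w7.pkl","wb"))
E
```

```text
time_s: 33.98
ee_pos: [0.6196, 0.3126, 0.0233]
eef_rot: [0.707, 0.707, 0.0, 0.0]
force: [-0.3, 0.8, -0.6]
grip_width: 0.0597
gripper_force: 34.0
time_s: 34.23
ee_pos: [0.62, 0.3126, 0.0236]
eef_rot: [0.707, 0.707, 0.001, 0.0]
force: [1.4, -0.4, 0.5]
grip_width: 0.0721
gripper_force: 0.0
time_s: 34.98
ee_pos: [0.6196, 0.2128, 0.243]
eef_rot: [0.707, 0.707, 0.001, -0.001]
force: [-1.2, 0.2, -0.3]
grip_width: 0.0719
gripper_force: 0.0
t 34.98 tcp [0.6196 0.2128 0.243 ] F [-1.2  0.2 -0.3] w 0.0719 gf 0.0 q7 -0.08
```

View pics/w7.png

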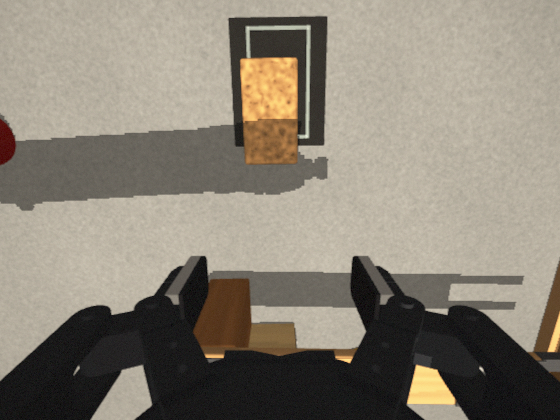

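The block is off its outline: its top face spans (241–297, 58–163), while the outline spans (247–310, 26–138). It was probably knocked after release. I'll measure it and regrasp.

```bash
python3 - <<'E'
from h import *
import pickle; c=pickle.load(open("w7.pkl","rb"))
b=atz(c,[(241,58),(297,58),(297,163),(245,163)],.041)[:,:2];print("block",b.round(4),b.mean(0).round(4),cv2.minAreaRect(b.astype(np.float32)))
m=atz(c,[(229,18),(327,16),(324,145),(236,145)],.003)[:,:2];print("mat",m.round(4),m.mean(0).round(4))
o=atz(c,[(247,27),(310,26),(308,137)],.003)[:,:2];print("outline",o.round(4),(o[0]+o[2])/2)
st(); p=b.mean(0); print(go((p[0],p[1],.10)))
E
```

```text
block [[0.5801 0.3485]
 [0.6377 0.3486]
 [0.6396 0.2411]
 [0.5808 0.241 ]] [0.6095 0.2948] ((0.6098374128341675, 0.29479309916496277), (0.05875631794333458, 0.10784491151571274), 0.37253931164741516)
mat [[0.5639 0.3958]
 [0.6722 0.3978]
 [0.6749 0.2583]
 [0.5661 0.2583]] [0.6193 0.3276]
outline [[0.5835 0.387 ]
 [0.6537 0.3881]
 [0.6548 0.268 ]] [0.61918343 0.32749921]
t 35.03 tcp [0.6186 0.2146 0.2414] F [-1.1  0.6 -0.1] w 0.072 gf 0.0 q7 -0.08
(array([ 8.  , -0.86, 14.16]), None)
```

```bash
python3 -m pendant '[{"offset":[4,-0.9,4],"spin":0},{"offset":[8,-0.9,8],"spin":0},{"offset":[8,-0.9,12],"spin":0},{"offset":[8,-0.9,16],"spin":0},{"offset":[8,-0.9,19],"spin":0},{"offset":[8,-0.9,21],"spin":0},{"offset":[8,-0.9,22],"spin":0},{"offset":[8,-0.9,22],"spin":0},{"offset":[8,-0.9,22],"spin":0}]' 8.5
python3 -m pendant '[{"offset":[0,0,0],"spin":0},{"offset":[0,0,0],"spin":0},{"offset":[0,0,0],"spin":0},{"offset":[0,0,0],"spin":0},{"offset":[0,0,0],"spin":0}]' 4.5 30
python3 -m pendant '[{"offset":[0,0,-2],"spin":0},{"offset":[0,0,-3],"spin":0},{"offset":[2,0.5,-3],"spin":0},{"offset":[3.3,1,-3],"spin":0},{"offset":[3.3,1,-3],"spin":0},{"offset":[3.3,1,-3],"spin":0},{"offset":[3.3,1,-2],"spin":0},{"offset":[3.3,1,-1],"spin":0},{"offset":[3.3,1,0],"spin":0},{"offset":[3.3,1,0],"spin":0}]'
python3 -m pendant '[{"offset":[0,0,0],"spin":0},{"offset":[0,0,0],"spin":0}]'
python3 -m pendant '[{"offset":[0,0,0],"spin":0},{"offset":[0,0,0],"spin":0},{"offset":[0,0,0],"spin":0}]' 7.2
python3 -m pendant '[{"offset":[0,0,-4],"spin":0},{"offset":[0,0,-8],"spin":0},{"offset":[0,0,-12],"spin":0},{"offset":[-4,0,-16],"spin":0},{"offset":[-8,0,-20],"spin":0},{"offset":[-10,0,-22],"spin":0},{"offset":[-10,0,-22],"spin":0},{"offset":[-10,0,-22],"spin":0},{"offset":[-10,0,-22],"spin":0}]'
python3 - <<'E'
from h import *
st(); c=shot("wrist"); t=shot("top"); s=shot("side")
a=c["frame"][0:200,180:380]; cv2.imwrite("pics/w8.png",np.hstack([cv2.resize(a,(400,400)),cv2.resize(t["frame"][150:210,150:210],(400,400))]))
import pickle; pickle.dump((c,t,s),open("w8.pkl","wb"))
E
```

```text
time_s: 35.78
ee_pos: [0.6102, 0.2932, 0.0223]
eef_rot: [0.707, 0.708, -0.0, -0.0]
force: [0.6, 0.2, 0.5]
grip_width: 0.0847
gripper_force: 0.0
time_s: 36.2
ee_pos: [0.612, 0.293, 0.0254]
eef_rot: [0.707, 0.707, 0.002, 0.0]
force: [-1.5, 0.9, 6.6]
grip_width: 0.0595
gripper_force: 34.3
time_s: 37.03
ee_pos: [0.6204, 0.3241, 0.0231]
eef_rot: [0.707, 0.707, -0.001, -0.0]
force: [-1.8, -0.6, 7.0]
grip_width: 0.0594
gripper_force: 36.8
time_s: 37.2
ee_pos: [0.6204, 0.3241, 0.0232]
eef_rot: [0.707, 0.707, -0.0, -0.0]
force: [-1.3, -1.2, 7.5]
grip_width: 0.0593
gripper_force: 36.8
time_s: 37.45
ee_pos: [0.6201, 0.3247, 0.022]
eef_rot: [0.707, 0.707, -0.0, -0.0]
force: [-0.9, 0.4, -0.3]
grip_width: 0.0719
gripper_force: 0.0
time_s: 38.2
ee_pos: [0.6204, 0.2258, 0.2424]
eef_rot: [0.707, 0.707, 0.001, -0.001]
force: [-0.2, 1.3, -0.2]
grip_width: 0.0719
gripper_force: 0.0
t 38.2 tcp [0.6204 0.2258 0.2424] F [-0.2  1.3 -0.2] w 0.0719 gf 0.0 q7 -0.1
```

View pics/w8.png

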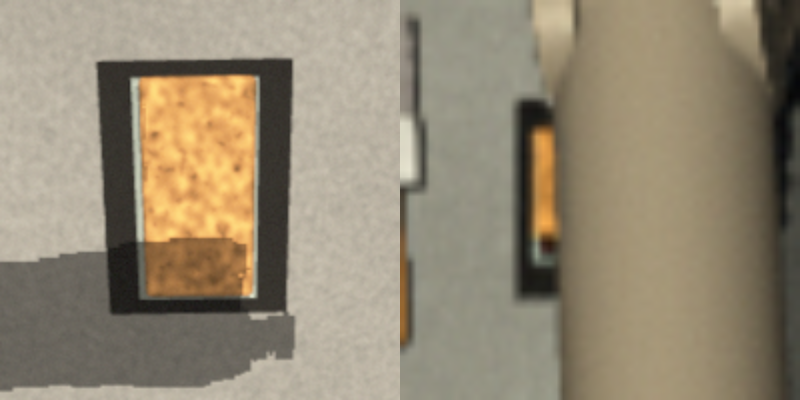

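The block now sits inside its outline on the mat. Next I'll look at the knob from nearby.

```bash
python3 -m pendant '[{"offset":[0,0,-4],"spin":0},{"offset":[-4,1,-8],"spin":0},{"offset":[-8,2,-8],"spin":0},{"offset":[-12,3,-8],"spin":0},{"offset":[-16,4,-8],"spin":0},{"offset":[-20,5,-8],"spin":0},{"offset":[-24,5,-8],"spin":0},{"offset":[-27,5,-8],"spin":0},{"offset":[-27,5,-8],"spin":0},{"offset":[-27,5,-8],"spin":0}]' 6
python3 - <<'E'
from h import *
import pickle
c,t,s=pickle.load(open("w8.pkl","rb"))
b=atz(c,np.array([(138,76),(255,76),(248,297),(145,297)])/2+[180,0],.041)[:,:2]; print("block",b.mean(0).round(4),cv2.minAreaRect(b.astype(np.float32)))
st(); c=shot("wrist"); cv2.imwrite("pics/w9.png",c["frame"]); t=shot("top"); pickle.dump((c,t),open("w9.pkl","wb"))
E
```

```text
time_s: 39.18
ee_pos: [0.67, -0.0469, 0.3211]
eef_rot: [0.709, 0.706, -0.001, -0.001]
force: [-0.6, 1.2, -0.1]
grip_width: 0.0599
gripper_force: 0.0
block [0.6191 0.3248] ((0.6191291809082031, 0.32480356097221375), (0.05901724100112915, 0.10950897634029388), 0.02444840408861637)
t 39.18 tcp [ 0.67   -0.0469  0.3211] F [-0.6  1.2 -0.1] w 0.0599 gf 0.0 q7 0.3
```

View pics/w9.png

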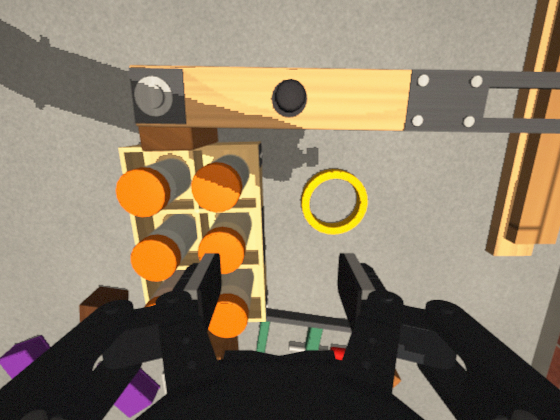

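The bolt head is at (154,96), the knob's top at (291,93), the fork's prongs to the right, and all jars stand below the bar's path.

```bash
python3 - <<'E'
from h import *
import pickle
c,t=pickle.load(open("w9.pkl","rb"))
k=atz(c,(291,92),.192)[0]; b=atz(c,(154,96),.158)[0]; print("knob",k,"bolt",b, np.linalg.norm((k-b)[:2]))
e1=atz(c,[(131,66),(410,70),(188,127),(405,131)],.150); print(e1.round(4))
kt=atz(t,(264,151.5),.192)[0]; bt=atz(t,(263,191),.158)[0]; print("top",kt,bt)
# pivot from crate model
a=.013; print("model pivot",.5525-.174*np.sin(a),-.138+.174*np.cos(a))
st(); print(go((k[0],k[1],.172)))
E
```

```text
knob [0.67946716 0.04889438 0.192     ] bolt [0.55194543 0.0488749  0.158     ] 0.12752173557355256
[[0.5304 0.076  0.15  ]
 [0.7928 0.0716 0.15  ]
 [0.579  0.0206 0.15  ]
 [0.7946 0.0161 0.15  ]]
top [0.67360209 0.04316776 0.192     ] [0.54893563 0.04782151 0.158     ]
model pivot 0.5502380637124616 0.03598529720706606
t 39.28 tcp [ 0.6708 -0.042   0.3209] F [-0.   0.9  0.8] w 0.06 gf 0.0 q7 0.3
(array([ 9.06,  0.93, 14.9 ]), None)
```

```bash
python3 -m pendant '[{"offset":[4,0.7,0],"spin":0},{"offset":[8,0.7,1],"spin":0},{"offset":[8.8,0.7,4],"spin":0},{"offset":[8.8,0.7,6],"spin":0},{"offset":[8.8,0.7,6],"spin":0},{"offset":[8.8,0.7,6],"spin":0}]' 6
python3 - <<'E'
from h import *
st(); c=shot("wrist"); g=cv2.cvtColor(c["frame"],cv2.COLOR_BGR2HSV)
cv2.imwrite("pics/w10.png",c["frame"][120:420,100:460])
import pickle; pickle.dump(c,open("w10.pkl","wb"))
E
```

```text
time_s: 39.78
ee_pos: [0.6768, 0.0462, 0.2612]
eef_rot: [0.706, 0.709, -0.001, -0.001]
force: [-0.1, -0.4, 0.3]
grip_width: 0.0597
gripper_force: 0.0
t 39.78 tcp [0.6768 0.0462 0.2612] F [-0.1 -0.4  0.3] w 0.0597 gf 0.0 q7 0.19
```

View pics/w10.png

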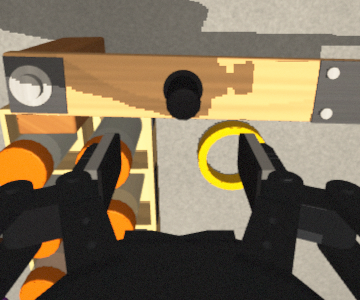

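The knob's top is at about crop (184,99), i.e. full-frame (284,219), between the jaw lines.

```bash
python3 - <<'E'
from h import *
import pickle
c=pickle.load(open("w10.pkl","rb")); st()
k=atz(c,(284,219),.192)[0]; print(k.round(4), go((k[0],k[1],.168)))
print(atz(c,(129,208),.158).round(4))
E
```

```text
t 39.83 tcp [0.6777 0.0446 0.2631] F [ 0.7 -1.  -0.1] w 0.06 gf 0.0 q7 0.19
[0.6797 0.051  0.192 ] (array([0.65, 0.2 , 9.51]), None)
[[0.5506 0.0488 0.158 ]]
```

```bash
python3 -m pendant '[{"offset":[0.3,0.1,3],"spin":0},{"offset":[0.3,0.1,6],"spin":0},{"offset":[0.3,0.1,8.5],"spin":0},{"offset":[0.3,0.1,9.5],"spin":0},{"offset":[0.3,0.1,9.5],"spin":0},{"offset":[0.3,0.1,9.5],"spin":0}]'
python3 -m pendant '[{"offset":[0,0,0],"spin":0},{"offset":[0,0,0],"spin":0},{"offset":[0,0,0],"spin":0},{"offset":[0,0,0],"spin":0},{"offset":[0,0,0],"spin":0},{"offset":[0,0,0],"spin":0}]' 1.5 25
python3 - <<'E'
from h import *
st()
E
```

```text
time_s: 40.33
ee_pos: [0.6796, 0.0459, 0.1695]
eef_rot: [0.707, 0.707, 0.001, 0.001]
force: [0.1, -0.7, 1.5]
grip_width: 0.06
gripper_force: 0.0
time_s: 40.83
ee_pos: [0.6796, 0.0461, 0.1698]
eef_rot: [0.707, 0.707, 0.001, 0.001]
force: [-1.0, -0.2, 5.6]
grip_width: 0.0256
gripper_force: 24.6
t 40.83 tcp [0.6796 0.0461 0.1698] F [-1.  -0.2  5.6] w 0.0256 gf 24.6 q7 0.23
```

Gripped; width 25.6 mm matches the knob. Swinging the bar now.

```bash
python3 -m pendant '[{"offset":[-0.7,0,0],"spin":3},{"offset":[-1.6,-0.1,0],"spin":7},{"offset":[-2.5,-0.3,0],"spin":11},{"offset":[-3.4,-0.5,0],"spin":15},{"offset":[-4.4,-0.9,0],"spin":20},{"offset":[-5.5,-1.3,0],"spin":25},{"offset":[-6.5,-1.9,0],"spin":30},{"offset":[-7.4,-2.5,0],"spin":35},{"offset":[-8.3,-3.2,0],"spin":40},{"offset":[-9.1,-4,0],"spin":45}]'
python3 - <<'E'
from h import *
st(); print(arm.sense()["eef_rot"])
E
```

```text
time_s: 41.67
ee_pos: [0.6396, -0.0442, 0.1698]
eef_rot: [0.924, 0.382, 0.002, -0.0]
force: [-1.3, 1.4, 7.0]
grip_width: 0.025
gripper_force: 24.8
t 41.67 tcp [ 0.6396 -0.0442  0.1698] F [-1.3  1.4  7. ] w 0.025 gf 24.8 q7 -0.31
[ 9.24260740e-01  3.81757970e-01  1.70104249e-03 -2.05972490e-04]
```

```bash
python3 -m pendant '[{"offset":[-0.7,0,0],"spin":3},{"offset":[-1.6,-0.1,0],"spin":7},{"offset":[-2.5,-0.3,0],"spin":11},{"offset":[-3.4,-0.5,0],"spin":15},{"offset":[-4.4,-0.9,0],"spin":20},{"offset":[-5.5,-1.3,0],"spin":25},{"offset":[-6.5,-1.9,0],"spin":30},{"offset":[-7.4,-2.5,0],"spin":35},{"offset":[-8.1,-3,0],"spin":39},{"offset":[-8.7,-3.5,0],"spin":42}]'
python3 -m pendant '[{"offset":[-0.2,0,0],"spin":1},{"offset":[-0.4,0,0],"spin":2},{"offset":[-0.5,0,0],"spin":2},{"offset":[-0.5,0,0],"spin":2},{"offset":[-0.5,0,0],"spin":2}]'
python3 - <<'E'
from h import *
st()
E
```

```text
time_s: 42.5
ee_pos: [0.5537, -0.0804, 0.1697]
eef_rot: [1.0, 0.026, 0.002, -0.001]
force: [0.0, 4.2, 9.0]
grip_width: 0.0256
gripper_force: 25.0
time_s: 42.92
ee_pos: [0.5511, -0.0804, 0.1697]
eef_rot: [1.0, 0.01, 0.004, -0.001]
force: [3.5, 1.8, 4.8]
grip_width: 0.0255
gripper_force: 24.7
t 42.92 tcp [ 0.5511 -0.0804  0.1697] F [3.5 1.8 4.8] w 0.0255 gf 24.7 q7 -0.87
```

```bash
python3 -m pendant '[{"offset":[-0.2,0,0],"spin":0},{"offset":[-0.4,0,0],"spin":0},{"offset":[-0.4,0,0],"spin":0},{"offset":[-0.4,0,0],"spin":0}]'
python3 -m pendant '[{"offset":[0.4,0,0],"spin":0},{"offset":[0.4,0,0],"spin":0},{"offset":[0.4,0,0],"spin":0}]'
python3 -m pendant '[{"offset":[0,0,0],"spin":0},{"offset":[0,0,0],"spin":0},{"offset":[0,0,0],"spin":0}]' 5.5
python3 -m pendant '[{"offset":[0,0,-4],"spin":0},{"offset":[0,0,-8],"spin":0},{"offset":[0,0,-12],"spin":0},{"offset":[-4,4,-15],"spin":0},{"offset":[-7,7,-15],"spin":0},{"offset":[-10,10,-15],"spin":0},{"offset":[-13,13,-15],"spin":0},{"offset":[-13,13,-15],"spin":0},{"offset":[-13,13,-15],"spin":0},{"offset":[-13,13,-15],"spin":0}]'
python3 - <<'E'
from h import *
s=st();print(s["eef_rot"]); c=shot("wrist"); t=shot("top")
import pickle; pickle.dump((c,t),open("w11.pkl","wb")); cv2.imwrite("pics/w11.png",c["frame"])
for l in fitlids(t): print(l)
E
```

```text
time_s: 43.25
ee_pos: [0.5509, -0.0804, 0.1698]
eef_rot: [1.0, 0.011, 0.008, 0.001]
force: [14.8, -0.5, -4.1]
grip_width: 0.0256
gripper_force: 25.4
time_s: 43.5
ee_pos: [0.551, -0.0804, 0.1697]
eef_rot: [1.0, 0.01, 0.003, -0.001]
force: [2.7, 2.8, 6.5]
grip_width: 0.025
gripper_force: 26.4
time_s: 43.75
ee_pos: [0.5467, -0.0818, 0.1675]
eef_rot: [1.0, 0.009, -0.0, -0.0]
force: [-0.2, -0.1, -0.6]
grip_width: 0.0551
gripper_force: 0.0
time_s: 44.58
ee_pos: [0.4183, -0.215, 0.3172]
eef_rot: [1.0, 0.008, 0.002, -0.005]
force: [0.5, 1.0, 1.1]
grip_width: 0.0556
gripper_force: 0.0
t 44.58 tcp [ 0.4183 -0.215   0.3172] F [0.5 1.  1.1] w 0.0556 gf 0.0 q7 -1.16
[ 0.99995818  0.00774626  0.00171841 -0.00454707]
(0.4835, 0.8139, 0.0395)
(0.5073, -0.0546, 0.0294)
(0.5111, -0.1402, 0.029)
(0.5077, -0.2299, 0.0304)
(0.6012, -0.1291, 0.0286)
(0.5996, -0.0471, 0.0285)
(0.6011, -0.2257, 0.0292)
(0.7757, -0.448, 0.0903)
(1.0608, 0.5419, 0.0351)
```

View pics/w11.png

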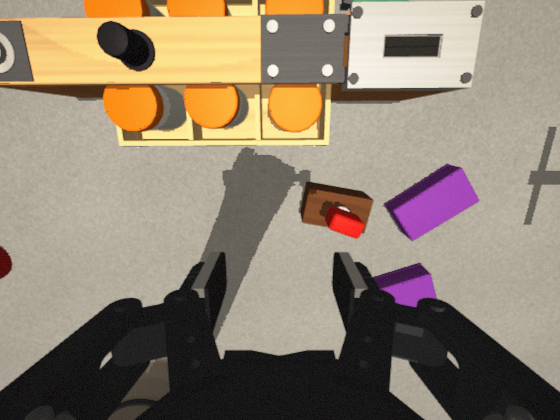

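The bar is shut with its fork in the keeper. The slot is at (412,46). The red pin handle's top is at (345,222), with corners about (333,206), (364,217), (359,238) and (327,226), on the brown rest.

```bash
python3 - <<'E'
from h import *
import pickle
c,t=pickle.load(open("w11.pkl","rb")); print("slot",atz(c,[(412,46),(385,47),(440,46)],.16).round(4))
pl=atz(c,[(347,86),(472,86)],.16);print("plate edge",pl.round(4))
g=cv2.cvtColor(c["frame"],cv2.COLOR_BGR2HSV); m=cv2.inRange(g,(0,200,235),(6,255,255))|cv2.inRange(g,(174,200,235),(180,255,255)); m[:180]=0;m[260:]=0;m[:,:300]=0;m[:,380:]=0
k=max(cv2.findContours(m,0,1)[0],key=cv2.contourArea); print(cv2.contourArea(k)); re=cv2.minAreaRect(k); print(re)
q=atz(c,cv2.boxPoints(re),.12)[:,:2];print(q.round(4),q.mean(0).round(4),cv2.minAreaRect(q.astype(np.float32)))
print("by hand",atz(c,[(333,206),(364,217),(359,238),(327,226)],.12).round(4))
print("rest",atz(c,[(310,182),(372,198),(365,232),(303,221)],.055).mean(0).round(4))
print("top slot",atz(t,(377,187),.16).round(4))
i=t["frame"][235:258,350:380]; h=cv2.cvtColor(t["frame"],cv2.COLOR_BGR2HSV); mm=(cv2.inRange(h,(0,180,120),(8,255,255))|cv2.inRange(h,(172,180,120),(180,255,255))); ys,xs=np.nonzero(mm[225:265,345:385]); print("top pin",atz(t,(xs.mean()+345,ys.mean()+225),.115).round(4),len(xs))
E
```

```text
slot [[ 0.5567 -0.3287  0.16  ]
 [ 0.5555 -0.3051  0.16  ]
 [ 0.557  -0.3532  0.16  ]]
plate edge [[ 0.5231 -0.2742  0.16  ]
 [ 0.5249 -0.3876  0.16  ]]
397.0
((346.6536865234375, 226.08294677734375), (30.125751495361328, 15.013490676879883), 20.2248592376709)
[[ 0.3716 -0.2747]
 [ 0.3891 -0.2796]
 [ 0.3769 -0.3137]
 [ 0.359  -0.3093]] [ 0.3742 -0.2943] ((0.37406957149505615, -0.29441744089126587), (0.03804164007306099, 0.01835370995104313), 70.37081909179688)
by hand [[ 0.3985 -0.2765  0.12  ]
 [ 0.3859 -0.3136  0.12  ]
 [ 0.3595 -0.3102  0.12  ]
 [ 0.3739 -0.2711  0.12  ]]
rest [ 0.3771 -0.295   0.055 ]
top slot [[ 0.559  -0.3271  0.16  ]]
top pin [[nan nan nan]] 0<stdin>:11: RuntimeWarning: Mean of empty slice.
  ret = ret.dtype.type(ret / rcount)
```

```bash
python3 - <<'E'
from h import *
st(); print(go((.3745,-.294,.20),-19.7)); print(arm.sense()["qpos"])
E
```

```text
t 44.68 tcp [ 0.4201 -0.2127  0.3175] F [ 0.1 -0.2  0.2] w 0.0547 gf 0.0 q7 -1.16
(array([-4.72,  8.06, 11.74]), np.float64(-69.19124633349934))
[-1.044118   -0.01112139  1.43562932  1.85179918  0.01015587  1.29162881
 -1.16274364]
```

```bash
python3 -m pendant '[{"offset":[-1,2,2],"spin":-7},{"offset":[-2,4,4],"spin":-14},{"offset":[-3,6,6],"spin":-21},{"offset":[-4,8,8],"spin":-28},{"offset":[-4.7,8.1,9],"spin":-35},{"offset":[-4.7,8.1,9],"spin":-42},{"offset":[-4.7,8.1,9],"spin":-49},{"offset":[-4.7,8.1,9],"spin":-56},{"offset":[-4.7,8.1,9],"spin":-63},{"offset":[-4.7,8.1,9],"spin":-69}]' 6
python3 -m pendant '[{"offset":[0,0,0],"spin":0},{"offset":[0,0,0],"spin":0}]'
python3 - <<'E'
from h import *
s=st(); print(s["qpos"].round(2)); print(go((.3745,-.294,.093),-19.7)); c=shot("wrist"); cv2.imwrite("pics/w12.png",c["frame"][60:400,80:480])
import pickle; pickle.dump(c,open("w12.pkl","wb"))
E
```

```text
time_s: 45.52
ee_pos: [0.3747, -0.2951, 0.2256]
eef_rot: [0.847, 0.532, -0.003, -0.001]
force: [0.7, 0.4, 0.4]
grip_width: 0.0602
gripper_force: 0.0
time_s: 45.68
ee_pos: [0.3745, -0.2953, 0.2263]
eef_rot: [0.849, 0.528, -0.002, -0.001]
force: [0.7, -0.3, -0.5]
grip_width: 0.0604
gripper_force: 0.0
t 45.68 tcp [ 0.3745 -0.2953  0.2263] F [ 0.7 -0.3 -0.5] w 0.0604 gf 0.0 q7 0.3
[-0.35  0.17  1.04  1.97 -0.16  1.09  0.3 ]
(array([ 0.16, -0.02, 13.33]), np.float64(-6.557248740860942))
```

View pics/w12.png

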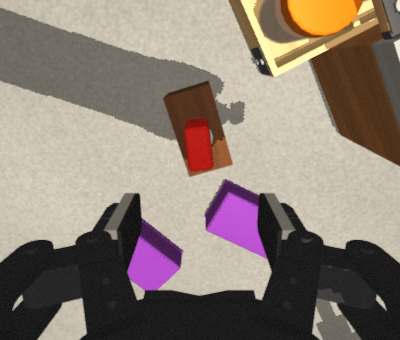

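The handle's top face is about centred at crop (199,148), full-frame (279,208), with the shank glinting at (212,137) behind it.

```bash
python3 - <<'E'
from h import *
import pickle
c=pickle.load(open("w12.pkl","rb")); g=cv2.cvtColor(c["frame"],cv2.COLOR_BGR2HSV)
m=cv2.inRange(g,(0,150,60),(8,255,255))|cv2.inRange(g,(172,150,60),(180,255,255)); m[:150]=0;m[260:]=0;m[:,:230]=0;m[:,330:]=0
ys,xs=np.nonzero(m); v=g[...,2][m>0]; print(len(xs),np.percentile(v,[5,25,50,75,95]),xs.min(),xs.max(),ys.min(),ys.max())
for r in range(ys.min(),ys.max()+1,6): print(r,xs[ys==r].min(),xs[ys==r].max(),g[r,(xs[ys==r].min()+xs[ys==r].max())//2])
# model projection: fit handle pose (x,y,yaw) box silhouette with vertices z .08-.12
hull=cv2.convexHull(np.c_[xs,ys].astype(np.float32))
def sil(p):
    a=p[2];V=np.array([[sx*.011,sy*.02,z] for sx in(-1,1) for sy in(-1,1) for z in(.08,.12)])
    W=np.c_[p[0]+V[:,0]*np.cos(a)-V[:,1]*np.sin(a),p[1]+V[:,0]*np.sin(a)+V[:,1]*np.cos(a),V[:,2]]
    mm=np.zeros(m.shape,np.uint8);cv2.fillConvexPoly(mm,cv2.convexHull(proj(c,W).astype(np.float32)).round().astype(np.int32),255);return mm
from scipy.optimize import minimize
best=minimize(lambda p:1-(sil(p)&m).astype(bool).sum()/(sil(p)|m).astype(bool).sum(),[.374,-.294,-.34],method="Nelder-Mead",options=dict(initial_simplex=[[.374,-.294,-.34],[.384,-.294,-.34],[.374,-.284,-.34],[.374,-.294,-.14]]))
print(best.x,best.fun,np.degrees(best.x[2])); print(go((best.x[0],best.x[1],.093),np.degrees(best.x[2])))
E
```

```text
1343 [111.1 148.  179.  184.  187. ] 263 293 178 231
178 276 285 [  6 180  99]
184 265 289 [  1 220 125]
190 263 288 [  1 221 181]
196 263 289 [  1 215 187]
202 264 290 [  1 224 183]
208 265 291 [  1 225 184]
214 266 291 [  1 222 183]
220 267 292 [  1 231 181]
226 268 293 [  1 222 180]
[ 0.3737646  -0.29375846 -0.32257753] 0.07538035961272471 -18.48233076615854
(array([ 0.16, -0.09, 13.35]), np.float64(-7.781170125308421))
```

```bash
python3 -m pendant '[{"offset":[0.1,-0.1,4],"spin":-4},{"offset":[0.1,-0.1,8],"spin":-7.5},{"offset":[0.1,-0.1,11],"spin":-7.5},{"offset":[0.1,-0.1,12.5],"spin":-7.5},{"offset":[0.1,-0.1,13.3],"spin":-7.5},{"offset":[0.1,-0.1,13.3],"spin":-7.5},{"offset":[0.1,-0.1,13.3],"spin":-7.5}]'
python3 -m pendant '[{"offset":[0,0,0],"spin":0},{"offset":[0,0,0],"spin":0},{"offset":[0,0,0],"spin":0},{"offset":[0,0,0],"spin":0},{"offset":[0,0,0],"spin":0},{"offset":[0,0,0],"spin":0}]' 1 60
python3 - <<'E'
from h import *
s=st(); print(s["eef_rot"],s["ft_torque"],s["qpos"].round(2))
E
```

```text
time_s: 46.32
ee_pos: [0.374, -0.2949, 0.0949]
eef_rot: [0.813, 0.583, -0.0, 0.0]
force: [0.8, -0.3, 0.4]
grip_width: 0.0604
gripper_force: 0.0
time_s: 46.82
ee_pos: [0.3744, -0.2948, 0.0957]
eef_rot: [0.812, 0.583, 0.001, 0.001]
force: [-0.3, 0.1, 5.6]
grip_width: 0.0215
gripper_force: 59.1
t 46.82 tcp [ 0.3744 -0.2948  0.0957] F [-0.3  0.1  5.6] w 0.0215 gf 59.1 q7 0.65
[8.12297320e-01 5.83242735e-01 7.59376920e-04 6.32534758e-04] [0.24419518 0.23186712 0.04036338] [-0.15  0.38  0.87  2.11 -0.4   0.82  0.65]
```

```bash
python3 -m pendant '[{"offset":[0,0,-3],"spin":0},{"offset":[0,0,-6],"spin":0},{"offset":[0,0,-10],"spin":0},{"offset":[0,0,-14],"spin":0},{"offset":[0,0,-18],"spin":0},{"offset":[0.6,4,-18],"spin":0},{"offset":[1.2,8,-18],"spin":0},{"offset":[1.8,12,-18],"spin":0},{"offset":[2.4,16,-18],"spin":0},{"offset":[2.7,18.4,-18],"spin":0}]'
python3 -m pendant '[{"offset":[0,0,0],"spin":0},{"offset":[0,0,0],"spin":0},{"offset":[0,0,0],"spin":0},{"offset":[0,0,0],"spin":0}]'
python3 - <<'E'
from h import *
s=st(); print(s["eef_rot"],s["ft_torque"],s["qpos"].round(2)); c=shot("side"); w=shot("wrist")
cv2.imwrite("pics/s13.png",np.hstack([cv2.resize(c["frame"][210:350,310:450],(400,400),interpolation=cv2.INTER_CUBIC),cv2.resize(w["frame"][60:420,100:460],(400,400))]))
import pickle; pickle.dump((c,w),open("s13.pkl","wb"))
E
```

```text
time_s: 47.65
ee_pos: [0.5613, -0.326, 0.2738]
eef_rot: [0.811, 0.585, 0.001, 0.0]
force: [0.4, 1.2, -0.7]
grip_width: 0.0215
gripper_force: 61.4
time_s: 47.98
ee_pos: [0.5549, -0.3281, 0.275]
eef_rot: [0.813, 0.582, 0.0, -0.0]
force: [-0.3, 0.5, -0.1]
grip_width: 0.0208
gripper_force: 61.4
t 47.98 tcp [ 0.5549 -0.3281  0.275 ] F [-0.3  0.5 -0.1] w 0.0208 gf 61.4 q7 0.49
[ 8.12880532e-01  5.82430371e-01  8.30409297e-05 -3.09766983e-04] [-0.00869131 -0.02760841 -0.03057632] [-0.16  0.52  0.94  1.52 -0.42  1.32  0.49]
```

View pics/s13.png

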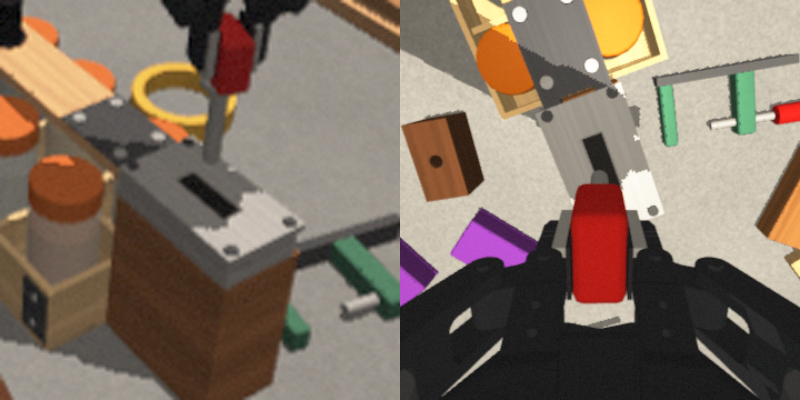

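The side view shows the pin tip at full-frame (385,267), just above the slot centred near (383,279), whose ends are crop (183,178) and (237,214).

```bash
python3 - <<'E'
from h import *
import pickle
c,w=pickle.load(open("s13.pkl","rb")); S=lambda u,v:(310+u*.35,210+v*.35)
print("tip by side",atz(c,S(214,162),.1893)," proj of believed tip",(proj(c,[.5549,-.3281,.1893])-[310,210])/.35)
print("slot side",atz(c,[S(181,182),S(203,174),S(240,211),S(218,218),S(210,196)],.16).round(4))
print("proj slot",(proj(c,[[.557,-.328,.16]])-[310,210])/.35)
W=lambda u,v:(100+(u-400)*.9,60+v*.9)
print("slot wrist +y end", atz(w,[W(583,139),W(602,133)],.16).round(4))
print("plate corners wrist",atz(w,[W(537,121),W(620,92),W(662,210)],.16).round(4))
E
```

```text
tip by side [[ 0.55757723 -0.33212925  0.1893    ]]  proj of believed tip [[206.98382956 160.0112188 ]]
slot side [[ 0.5495 -0.312   0.16  ]
 [ 0.5685 -0.3132  0.16  ]
 [ 0.5643 -0.3555  0.16  ]
 [ 0.5468 -0.3532  0.16  ]
 [ 0.5571 -0.3335  0.16  ]]
proj slot [[204.5216185  191.46203478]]
slot wrist +y end [[ 0.5496 -0.3048  0.16  ]
 [ 0.565  -0.3051  0.16  ]]
plate corners wrist [[ 0.5212 -0.2805  0.16  ]
 [ 0.5874 -0.2802  0.16  ]
 [ 0.5914 -0.3816  0.16  ]]
```

```bash
python3 -m pendant '[{"offset":[0,0.1,1],"spin":0},{"offset":[0,0.1,2],"spin":0},{"offset":[0,0.1,2.4],"spin":0},{"offset":[0,0.1,2.8],"spin":0},{"offset":[0,0.1,3.1],"spin":0},{"offset":[0,0.1,3.4],"spin":0},{"offset":[0,0.1,3.4],"spin":0},{"offset":[0,0.1,3.4],"spin":0}]'
python3 - <<'E'
from h import *
s=st(); print(s["ft_torque"])
E
```

```text
time_s: 48.75
ee_pos: [0.5576, -0.3281, 0.2407]
eef_rot: [0.812, 0.583, -0.0, 0.0]
force: [0.1, -0.1, -1.3]
grip_width: 0.0212
gripper_force: 61.4
t 48.75 tcp [ 0.5576 -0.3281  0.2407] F [ 0.1 -0.1 -1.3] w 0.0212 gf 61.4 q7 0.51
[-0.01642856 -0.01499791 -0.04468962]
```

```bash
python3 -m pendant '[{"offset":[0,0,0.5],"spin":0},{"offset":[0,0,1],"spin":0},{"offset":[0,0,1.5],"spin":0},{"offset":[0,0,1.8],"spin":0},{"offset":[0,0,2],"spin":0},{"offset":[0,0,2.2],"spin":0},{"offset":[0,0,2.3],"spin":0},{"offset":[0,0,2.3],"spin":0}]'
python3 - <<'E'
from h import *
s=st(); print(s["ft_torque"])
E
```

```text
time_s: 49.42
ee_pos: [0.5575, -0.328, 0.2175]
eef_rot: [0.812, 0.583, -0.0, -0.0]
force: [-0.5, 0.3, -1.1]
grip_width: 0.0213
gripper_force: 61.4
t 49.42 tcp [ 0.5575 -0.328   0.2175] F [-0.5  0.3 -1.1] w 0.0213 gf 61.4 q7 0.52
[-0.05734049 -0.01536234  0.04122967]
```

```bash
python3 -m pendant '[{"offset":[0,0,0.2],"spin":0},{"offset":[0,0,0.4],"spin":0},{"offset":[0,0,0.5],"spin":0},{"offset":[0,0,0.6],"spin":0},{"offset":[0,0,0.6],"spin":0},{"offset":[0,0,0.6],"spin":0}]'
python3 - <<'E'
from h import *
s=st(); print(s["ft_torque"])
E
```

```text
time_s: 49.92
ee_pos: [0.5575, -0.328, 0.2117]
eef_rot: [0.812, 0.583, 0.0, -0.0]
force: [-0.2, -0.2, -1.4]
grip_width: 0.0211
gripper_force: 61.4
t 49.92 tcp [ 0.5575 -0.328   0.2117] F [-0.2 -0.2 -1.4] w 0.0211 gf 61.4 q7 0.52
[-0.00098028 -0.03117395  0.02023269]
```

No contact 8 mm below the face, so the pin appears to have entered the hole. I'll continue down carefully.

```bash
python3 -m pendant '[{"offset":[0,0,0.5],"spin":0},{"offset":[0,0,1],"spin":0},{"offset":[0,0,1.5],"spin":0},{"offset":[0,0,2],"spin":0},{"offset":[0,0,2.4],"spin":0},{"offset":[0,0,2.6],"spin":0},{"offset":[0,0,2.6],"spin":0}]'
python3 -m pendant '[{"offset":[0,0,0.2],"spin":0},{"offset":[0,0,0.4],"spin":0},{"offset":[0,0,0.6],"spin":0},{"offset":[0,0,0.6],"spin":0},{"offset":[0,0,0.6],"spin":0}]'
python3 - <<'E'
from h import *
s=st(); print(s["ft_torque"])
E
```

```text
time_s: 50.5
ee_pos: [0.5572, -0.3278, 0.1849]
eef_rot: [0.812, 0.583, -0.0, -0.001]
force: [-0.1, 0.1, -1.1]
grip_width: 0.0212
gripper_force: 61.4
time_s: 50.92
ee_pos: [0.5577, -0.3282, 0.181]
eef_rot: [0.812, 0.583, 0.001, 0.0]
force: [-1.9, 0.9, 4.1]
grip_width: 0.0213
gripper_force: 62.2
t 50.92 tcp [ 0.5577 -0.3282  0.181 ] F [-1.9  0.9  4.1] w 0.0213 gf 62.2 q7 0.54
[ 0.3852949   0.35742195 -0.03825478]
```

Contact came at TCP z 0.181, as expected for the collar on the plate. I'll press a little, release, retract and check everything.

```bash
python3 -m pendant '[{"offset":[0,0,0.2],"spin":0},{"offset":[0,0,0.4],"spin":0},{"offset":[0,0,0.4],"spin":0}]'
python3 -m pendant '[{"offset":[0,0,0],"spin":0},{"offset":[0,0,-0.3],"spin":0},{"offset":[0,0,-0.3],"spin":0},{"offset":[0,0,-0.3],"spin":0}]' 5
python3 -m pendant '[{"offset":[0,0,-4],"spin":0},{"offset":[0,0,-8],"spin":0},{"offset":[0,0,-12],"spin":0},{"offset":[-3,-3,-14],"spin":0},{"offset":[-6,-6,-14],"spin":0},{"offset":[-8,-10,-14],"spin":0},{"offset":[-10,-13,-14],"spin":0},{"offset":[-10,-16,-14],"spin":0},{"offset":[-10,-16,-14],"spin":0}]'
python3 - <<'E'
from h import *
st(); c=shot("side"); t=shot("top")
cv2.imwrite("pics/f14.png",np.hstack([cv2.resize(c["frame"][170:380,240:450],(400,400),interpolation=cv2.INTER_CUBIC),cv2.resize(t["frame"][130:290,150:390],(400,267),interpolation=cv2.INTER_CUBIC)[:400] if 0 else cv2.copyMakeBorder(cv2.resize(t["frame"][140:260,150:400],(400,192),interpolation=cv2.INTER_CUBIC),0,208,0,0,cv2.BORDER_CONSTANT)]))
b=[d for d in viewer.regions_of("top","block_c")]; print([(round(d["conf"],2),np.round(d["position"],1)) for d in b])
h=cv2.cvtColor(t["frame"],cv2.COLOR_BGR2HSV); m=cv2.inRange(h,(10,120,90),(22,255,255)); m[:160]=0;m[200:]=0;m[:,:165]=0;m[:,210:]=0
ys,xs=np.nonzero(m); print(len(xs),atz(t,(xs.mean(),ys.mean()),.041).round(4),cv2.minAreaRect(atz(t,np.c_[xs,ys].astype(float),.041)[:,:2].astype(np.float32)))
for l in fitlids(t): print(l)
print("handle top expected px side",(proj(c,[[.5575,-.328,.205],[.5575,-.328,.165]])-[240,170])*400/210)
E
```

```text
time_s: 51.17
ee_pos: [0.5577, -0.3283, 0.1809]
eef_rot: [0.812, 0.583, 0.002, -0.0]
force: [-7.3, 6.1, 23.4]
grip_width: 0.0212
gripper_force: 65.0
time_s: 51.5
ee_pos: [0.5576, -0.328, 0.1786]
eef_rot: [0.812, 0.583, 0.0, 0.0]
force: [-1.0, -0.2, -0.3]
grip_width: 0.0502
gripper_force: 0.0
time_s: 52.25
ee_pos: [0.3654, -0.373, 0.3182]
eef_rot: [0.815, 0.579, 0.001, -0.002]
force: [-0.1, -0.6, 0.2]
grip_width: 0.0501
gripper_force: 0.0
t 52.25 tcp [ 0.3654 -0.373   0.3182] F [-0.1 -0.6  0.2] w 0.0501 gf 0.0 q7 0.59
[(0.72, array([394.2, 246.2])), (0.57, array([185.9, 179.2])), (0.49, array([321.3, 192.9]))]
538 [[0.6193 0.3245 0.041 ]] ((0.6203784942626953, 0.32536280155181885), (0.1070336401462555, 0.06084770709276199), 89.54959106445312)
(0.4902, 0.8159, 0.0337)
(0.5073, -0.0546, 0.0295)
(0.5111, -0.1402, 0.029)
(0.5094, -0.2293, 0.0298)
(0.6012, -0.1291, 0.0286)
(0.5996, -0.0471, 0.0285)
(0.6011, -0.2257, 0.0292)
(0.7757, -0.448, 0.0903)
(1.0614, 0.5411, 0.0351)
handle top expected px side [[274.94928712 170.01140555]
 [270.58026436 200.02445198]]
```

View pics/f14.png

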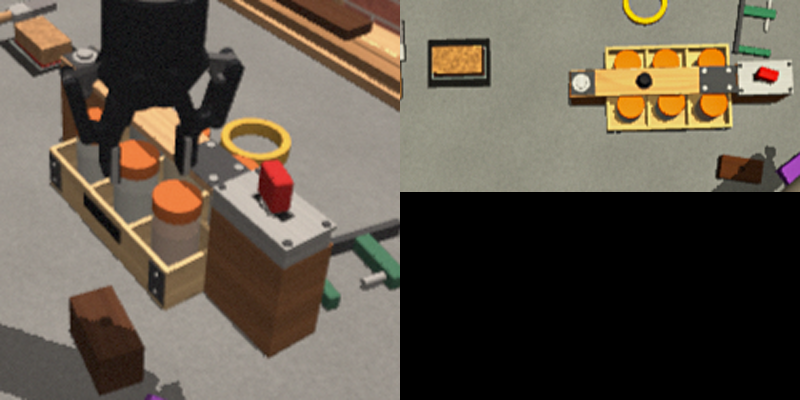

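The side and top views show the pin home on the keeper, the bar shut, six jars in their cells and the block on its outline. I'll let the arm settle, confirm the block hasn't moved, and hand in.

```bash
python3 -m pendant '[{"offset":[0,0,0],"spin":0},{"offset":[0,0,0],"spin":0},{"offset":[0,0,0],"spin":0},{"offset":[0,0,0],"spin":0},{"offset":[0,0,0],"spin":0},{"offset":[0,0,0],"spin":0},{"offset":[0,0,0],"spin":0},{"offset":[0,0,0],"spin":0},{"offset":[0,0,0],"spin":0},{"offset":[0,0,0],"spin":0}]'
python3 - <<'E'
from h import *
t=shot("top"); h=cv2.cvtColor(t["frame"],cv2.COLOR_BGR2HSV); m=cv2.inRange(h,(10,120,90),(22,255,255)); m[:160]=0;m[200:]=0;m[:,:165]=0;m[:,210:]=0
ys,xs=np.nonzero(m); p=atz(t,(xs.mean(),ys.mean()),.041)[0]; print(p)
if np.hypot(p[0]-.6193,p[1]-.3245)<.003: print(arm.job_done())
E
```

```text
time_s: 53.23
ee_pos: [0.3739, -0.3717, 0.3187]
eef_rot: [0.812, 0.583, 0.0, -0.0]
force: [0.0, 0.1, -0.2]
grip_width: 0.0496
gripper_force: 0.0
[0.6194111 0.3244801 0.041    ]
the job is handed in; nothing more can be done
None
```

The job is handed in at about 53 s: all six jars are in the crate, the cork block is back on its outline about 3 mm off centre (it moved off once after placing, so I set it again), the bar is shut on its stop, and the pin is pushed fully home in the keeper.

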